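# Clip the spanners back into the tool tray

## Robot

A 6-joint arm with a two-finger parallel gripper is mounted at the origin on a cart in front of the work surface, level with it; the furniture and walls round the work are solid. World frame = base frame: x ahead of the robot, y to its left, z up, the work surface at z = 0. Lengths are in m, angles in rad, forces in N, time in s.
With the tool pointing down it reaches from about 0.2 to 0.875 m from the base axis. Payload 3.4 kg.
Tool frame: the origin (TCP) lies on the centre line of the jaws, within the pads' length; the fingertips stand bot.nose_length ahead of it and the grasp point (between the pads) is the TCP (bot.nose_length is the distance from the TCP to the fingertips, in m); z points along the fingers, y is the direction in which the jaws open and shut (so a half turn about z gives the same grasp; the last joint's range is limited). The gripper opens to 94 mm and grips with 3 to 60 N. Pads are 16 mm wide; open, the fingers measure 119 mm over their backs; the gripper's body (75 mm by 177 mm) begins 78 mm behind the grasp point.
Start: joints at [-1.354, 0.276, 1.505, -0, 1.361, -0.121], TCP at [0.191, -0.543, 0.224] pointing down, gripper open.
Joint ranges: [-2.89, 2.89], [-0.75, 2.08], [0.22, 2.7], [-1.18, 4.32], [0.11, 2.71], [-2.7, 2.7]. Speed limits (rad/s): [2.57, 2.57, 3.14, 3.14, 3.14, 3.14].

## Interface

Orientations are given as a unit quaternion [w, x, y, z].
In Python, from workcell import bot gives the robot as it stands.
- The arm moves only by the tool drive_tool, never from a script. Its argument "motion" is a list of rows, each an object of numbers: "x", "y", "z": the shift along the tool's x, y, z in cm; "yaw": the turn about the tool's z in rad. In form: [{"x": .., "y": .., "z": .., "yaw": ..}, ...]. A call has 1 to 10 rows; each row shifts and turns the pose as measured when the row begins, along the tool's axes as they then stand; what a row does not reach is not made up. A row lasts 1/12 s, in which the tool goes at most 41.7 mm and 7.16 degrees, less where a joint would pass 70% of its speed; a pose out of reach is approached as far as the arm can. A call with a gripper value outside its range is refused whole. "grip" is the finger opening in cm, from 0 to 9.4, set as the call begins (left out, the last holds). The fingers move at their own pace and stop on an object; "grip_force" is the grip in N (left out, the last holds). Time passes only in rows, so rows that do not move let the fingers close. It gives the time, the measured TCP pose, the force and the opening at its end, in the units of the state.
- bot.get_obs(): the state, without advancing time (a new reading comes with each control period).
- bot.camera(name): name is "scene" or "top" or "wrist"; returns (picture, depth): 420x560x3 uint8, red, green, blue; 420x560 float32, m along the optical axis (not along the pixel's ray), 0 where there is no reading.
- bot.camera_model(name): a dict with "camera_matrix" (3x3 intrinsics, pixels), "camera_from_world" (4x4, takes a point from world to camera coordinates). Camera axes: x right, y down, z forward; pixel columns grow to the right and rows downward; lengths in m; the calibration is good to about 2 mm. A picture is of the moment at which its call begins: read the wrist's pose just before it. camera_model takes no time and is no camera call; for the wrist camera it gives the pose at the moment of the call.
- bot.job_done(): hands the job in, once; it reports no verdict.
The state is a dict: "t": time; "joint_pos": joint angles; "joint_velocities": joint speeds; "joint_torque": joint torques, N m; "eef_pos": TCP position; "orientation": TCP orientation; "ft_force": force on the tool from outside, world axes, zero at the start; "ft_torque": the same for the moment, N m; "gripper_width": opening from 0.0 (shut) to 1.0 (fully open).
Only numpy, scipy, OpenCV 4.12 (cv2) and the standard library are available. Lean on these libraries where they do the work, as an engineer would, in place of code of your own. Each camera call takes 0.05 s, during which the arm holds its last target.

## Task

Put the two loose combination spanners back into their own cut-out pockets in the tool tray: slip the ring end under the steel keeper strap, let the spanner down into its pocket, then press the open-jaw end down until the spring catch snaps over it. Do not force a spanner that has not found its pocket, and leave the other things on the bench where they are.

Things in the scene. Friction and masses are not known exactly. Their poses are not given: they have to be found in the camera images.
- tray: grey sheet-steel pan, 200 x 314 mm (x, y), rim 13 mm high, fixed. Origin: centre of its underside; +y (roughly away from the robot) is where the jaw ends point, x lies across the three pockets. In it a black cut-out insert, face 11 mm and pocket floors 5 mm above the bench, smaller than the pan: it sits up to 8 mm off centre in x and 4 mm in y (not reported: feel or look) and does not shift in use
- place_trough (a point): a point of the pan, 5 mm above the bench, at the middle of the insert's finger trough: floor level with the pocket floors, right across the insert in x, 76 mm wide in y, so that a shank can be held by its middle while it is laid down, and let go. The left pocket (58 mm left of the middle one) already holds the 258 mm spanner, clipped in, as a pattern
- spanner_mid: longer of the two loose bright-steel combination spanners: 216 mm long, 8 mm thick, about 0.14 kg, flat on the bench at the start. Origin: middle of its length, on its underside; +y along the shank to the open-jaw end, -y to the ring end, z up. Shank 12 mm wide, its flanks 1 to 6 mm above the underside, straight within 60 mm of the origin: pinch it there across x. Belongs in the middle pocket
- spanner_small: shorter of the two loose bright-steel combination spanners: 180 mm long, 8 mm thick, about 0.1 kg, flat on the bench at the start. Origin: middle of its length, on its underside; +y along the shank to the open-jaw end, -y to the ring end, z up. Shank 10 mm wide, its flanks 1 to 6 mm above the underside, straight within 50 mm of the origin: pinch it there across x. Belongs in the right-hand pocket
- spanner_mid_ring (a point): centre of the ring of the 216 mm spanner, on its underside, 92 mm from its origin (-y); ring 32 mm across, 8 mm high
- spanner_mid_jaw (a point): middle of the open jaw of the 216 mm spanner, on its underside plane, 88 mm from its origin (+y); jaw 36 mm wide, 7 mm high, ends 108 mm from the origin; it is solid (press there) about 80 mm from the origin
- spanner_small_ring (a point): centre of the ring of the 180 mm spanner, on its underside, 78 mm from its origin (-y); ring 25 mm across, 8 mm high
- spanner_small_jaw (a point): middle of the open jaw of the 180 mm spanner, on its underside plane, 77 mm from its origin (+y); jaw 28 mm wide, 7 mm high, ends 90 mm from the origin; it is solid (press there) about 68 mm from the origin
- place_mid (a point): a point of the pan under the middle pocket (for the 216 mm spanner): with the insert centred, that spanner's origin lies here when home, its axes parallel to the tray's; the pocket itself is off by as much as the insert (up to 8 mm in x, 4 mm in y). Cut-out 6 mm deep, 1.5 to 2 mm wider than the tool each side, 1 mm longer behind the ring, where its end wall stands (109 mm from here)
- place_small (a point): a point of the pan under the right-hand pocket (for the 180 mm spanner): with the insert centred, that spanner's origin lies here when home, its axes parallel to the tray's; the pocket itself is off by as much as the insert (up to 8 mm in x, 4 mm in y). Cut-out 6 mm deep, 1.5 to 2 mm wider than the tool each side, 1 mm longer behind the ring, where its end wall stands (91 mm from here)
- place_mid_strap (a point): point on the pocket floor under the front (+y) edge of the fixed steel strap that bridges the ring end of the middle pocket (insert centred). Strap underside 12.5 mm above the floor, 2.5 mm thick, 14 mm long to -y; it covers the last 10 mm of the ring. The cut-out is 22 mm longer than the ring in front of it: set the ring down 11 to 19 mm ahead of home, jaw end raised 7 to 12 degrees, then slide it back to the end wall
- place_small_strap (a point): point on the pocket floor under the front (+y) edge of the fixed steel strap that bridges the ring end of the right-hand pocket (insert centred). Strap underside 12.5 mm above the floor, 2.5 mm thick, 14 mm long to -y; it covers the last 10 mm of the ring. The cut-out is 22 mm longer than the ring in front of it: set the ring down 11 to 19 mm ahead of home, jaw end raised 7 to 12 degrees, then slide it back to the end wall
- catch_mid (a joint): travel in m of the spring catch at the jaw end of the middle pocket: 0 closed (nose over the jaw's tip), 0.008 pushed fully back (+y). A jaw let down rests on its bevel, 9 to 15 mm above the floor; pressing with 5 to 12 N pushes the bolt back until it snaps over the jaw. Spring 0.9 N at 0, 8 N fully back
- catch_small (a joint): travel in m of the spring catch at the jaw end of the right-hand pocket: 0 closed (nose over the jaw's tip), 0.008 pushed fully back (+y). A jaw let down rests on its bevel, 9 to 15 mm above the floor; pressing with 5 to 12 N pushes the bolt back until it snaps over the jaw. Spring 0.9 N at 0, 8 N fully back
- place_mid_catch (a point): point on the pocket floor under the front edge of the middle catch's nose (insert centred), 4 mm inside the home jaw tip; the nose is 13 mm wide, over the left (-x) prong of the jaw, its underside 8 mm above the floor, its bevel rising 8 mm to +y; behind it a steel cover 20 mm wide, its top 18 mm above the floor, with a small thumb stud
- place_small_catch (a point): point on the pocket floor under the front edge of the right-hand catch's nose (insert centred), 4 mm inside the home jaw tip; the nose is 13 mm wide, over the left (-x) prong of the jaw, its underside 8 mm above the floor, its bevel rising 8 mm to +y; behind it a steel cover 20 mm wide, its top 18 mm above the floor, with a small thumb stud
- place_mid_ring (a point): where the ring point of the 216 mm spanner lies when home, if the insert were centred; on the pocket floor
- place_mid_jaw (a point): where the jaw point of the 216 mm spanner lies when home, if the insert were centred; on the pocket floor
- place_small_ring (a point): where the ring point of the 180 mm spanner lies when home, if the insert were centred; on the pocket floor
- place_small_jaw (a point): where the jaw point of the 180 mm spanner lies when home, if the insert were centred; on the pocket floor
- flux_tin: round blue tin 77 mm across, 39 mm high, a bystander; origin under its centre
- elbow: grey pipe elbow 59 x 83 x 42 mm, a bystander; origin under its centre
- lock_nut: grey lock nut 41 x 47 x 18 mm, a bystander; origin under its centre
- tape_measure: yellow tape measure 68 x 72 x 34 mm, a bystander; origin under its centre

How it is judged:
At the end, for the whole second after the job is handed in: Both loose spanners lie at rest, right way up, in their own pockets: underside of ring and jaw within 2.8 mm of the pocket floor, ring and jaw within 14 mm of their places in the pan, and both catches snapped back over the jaws (under 2 mm of travel) (height (world z) of spanner_mid_ring between 0.0035 and 0.0078 m and horizontal distance between spanner_mid_ring and place_mid_ring below 0.014 m and height (world z) of spanner_mid_jaw between 0.0035 and 0.0078 m and horizontal distance between spanner_mid_jaw and place_mid_jaw below 0.014 m and value of joint each of catch_mid, catch_small below 0.002 m and linear speed of each of spanner_mid, spanner_small below 0.02 m/s and height (world z) of spanner_small_ring between 0.0035 and 0.0078 m and horizontal distance between spanner_small_ring and place_small_ring below 0.014 m and height (world z) of spanner_small_jaw between 0.0035 and 0.0078 m and horizontal distance between spanner_small_jaw and place_small_jaw below 0.014 m); the robot touches nothing.
It fails at once if a bystander (flux tin, elbow, lock nut, tape measure) is pushed more than 30 mm (distance of any of flux_tin, elbow, lock_nut, tape_measure from where it was at the start of the episode above 0.03 m).
It fails at once if a spanner is forced against the tray with more than 80 N (contact force between any of spanner_mid, spanner_small and tray above 80 N).
It also fails if it takes over 72 s, if anything falls off the work surface, if the arm or the gripper's body presses on something with over 40 N, if the wrist force passes 120 N, or if a joint passes its speed limit or range.

## Working session

There is one attempt and no reset: what is moved stays moved. The work goes in short steps, Python scripts to look and compute and a tool call to move; the robot and the scene stay as the last step left them, time stands still between calls to the robot, and variables do not carry over. Pictures are saved under pics/ and viewed, and the job is handed in when it is done.

Besides the shell and the picture viewer there is one more tool, called after "Request:" by a JSON object that holds its "fn" and its "kwargs", one argument or row to a line. drive_tool: Moves the arm, as the interface text tells. Its arguments: {"type":"object","properties":{"motion":{"type":"array","items":{"type":"object","properties":{"x":{"type":"number"},"y":{"type":"number"},"z":{"type":"number"},"yaw":{"type":"number"}}}},"grip":{"type":"number"},"grip_force":{"type":"number"}},"required":["motion"]}

```bash
mkdir -p pics; ls; python3 - <<'E'
from workcell import bot
import cv2,json
o=bot.get_obs();print({k:o[k] for k in('t','eef_pos','orientation','gripper_width','ft_force')},bot.nose_length)
for n in('scene','top','wrist'):
    m=bot.camera_model(n);p,d=bot.camera(n)
    cv2.imwrite(f'pics/a_{n}.png',p[:,:,::-1]);print(n,m)
E
```

```text
pics
{'t': 0.0, 'eef_pos': array([ 0.19043227, -0.54198907,  0.22362837]), 'orientation': array([-8.88585817e-04,  9.85767382e-01,  1.68112688e-01, -6.04651511e-05]), 'gripper_width': 0.999468616661591, 'ft_force': array([0.31280652, 0.45956475, 0.28647736])} 0.019
scene {'camera_matrix': array([[522.22442834,   0.        , 275.543456  ],
       [  0.        , 522.22442834, 207.75504567],
       [  0.        ,   0.        ,   1.        ]]), 'camera_from_world': array([[-0.63048738, -0.77613406,  0.01007894,  0.28510936],
       [-0.57781363,  0.46063363, -0.67375668,  0.36691387],
       [ 0.51828281, -0.43061883, -0.73888453,  0.92075738],
       [ 0.        ,  0.        ,  0.        ,  1.        ]])}
top {'camera_matrix': array([[462.58591887,   0.        , 272.55097682],
       [  0.        , 462.58591887, 214.68981993],
       [  0.        ,   0.        ,   1.        ]]), 'camera_from_world': array([[ 0.01027191, -0.99993467, -0.00501397, -0.05766953],
       [-0.97399856, -0.00887034, -0.22638048,  0.55590016],
       [ 0.22632121,  0.00720896, -0.97402605,  1.0895303 ],
       [ 0.        ,  0.        ,  0.        ,  1.        ]])}
wrist {'camera_matrix': array([[339.10763729,   0.        , 281.08807883],
       [  0.        , 339.10763729, 205.29117002],
       [  0.        ,   0.        ,   1.        ]]), 'camera_from_world': array([[ 0.3316859 , -0.94338879, -0.00143254, -0.57404521],
       [-0.90986597, -0.32030009,  0.26372671, -0.0270865 ],
       [-0.24925567, -0.08617101, -0.96459638,  0.39131226],
       [ 0.        ,  0.        ,  0.        ,  1.        ]])}
```

View pics/a_scene.png

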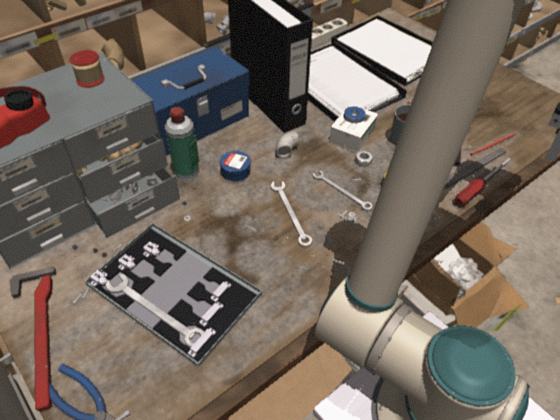

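View pics/a_top.png

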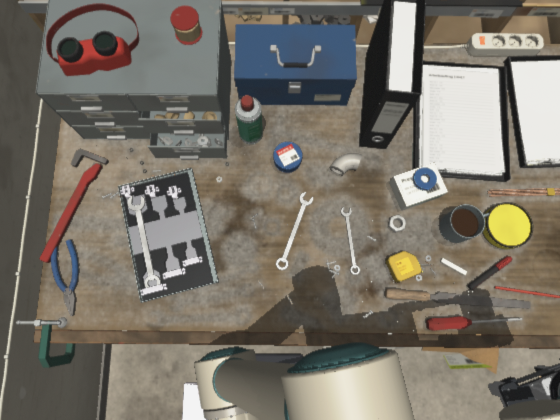

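View pics/a_wrist.png

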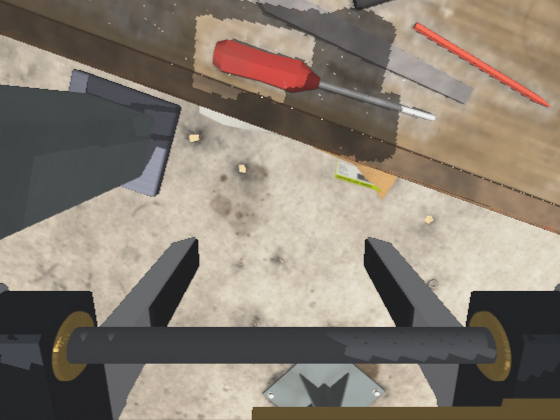

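The top view shows the tray around (168,235), spanner_mid from its jaw at (306,198) to its ring at (282,265), and spanner_small from its jaw at (346,211) to its ring at (354,270). Next I'll measure all three.

```bash
cat > h.py <<'E'
from workcell import bot
import numpy as np, cv2
from scipy.spatial.transform import Rotation as R
def ray(m,px,z):
    K=m['camera_matrix'];T=m['camera_from_world'];Rm=T[:3,:3];c=-Rm.T@T[:3,3]
    px=np.atleast_2d(px).astype(float)
    d=np.c_[(px[:,0]-K[0,2])/K[0,0],(px[:,1]-K[1,2])/K[1,1],np.ones(len(px))]@Rm
    return c+d*((z-c[2])/d[:,2])[:,None]
def proj(m,P):
    P=np.atleast_2d(P).astype(float);q=P@m['camera_from_world'][:3,:3].T+m['camera_from_world'][:3,3]
    return (q[:,:2]/q[:,2:])@np.diag([m['camera_matrix'][0,0],m['camera_matrix'][1,1]])+m['camera_matrix'][:2,2]
def snap(n,f=None):
    m=bot.camera_model(n);p,d=bot.camera(n)
    if f: cv2.imwrite(f'pics/{f}.png',p[:,:,::-1])
    return m,p,d
def rect(m,p,x0,x1,y0,y1,z,s=1000):
    # rectify plane z to image: cols=-y (left +y), rows=-x ; s px per m
    W=int((y1-y0)*s);H=int((x1-x0)*s)
    P=[[x1,y1,z],[x1,y0,z],[x0,y0,z],[x0,y1,z]]
    A=cv2.getPerspectiveTransform(proj(m,P).astype(np.float32),np.float32([[0,0],[W,0],[W,H],[0,H]]))
    return cv2.warpPerspective(p,A,(W,H),flags=cv2.INTER_CUBIC)
def pose():
    o=bot.get_obs();q=o['orientation'];return o['t'],np.array(o['eef_pos']),R.from_quat([q[1],q[2],q[3],q[0]]).as_matrix(),o
E
python3 - <<'E'
from h import *
m=bot.camera_model('top');p=cv2.imread('pics/a_top.png')
for n,(u0,v0,u1,v1) in dict(mid=(274,190,316,272),small=(338,203,362,276)).items():
    g=cv2.cvtColor(p,cv2.COLOR_BGR2HSV)[v0:v1,u0:u1]
    k=((g[...,2]>150)&(g[...,1]<70)).astype(np.uint8)
    nn,l,s,c=cv2.connectedComponentsWithStats(k);i=1+s[1:,4].argmax()
    y,x=np.nonzero(l==i);P=ray(m,np.c_[x+u0,y+v0],0.006)[:,:2]
    mu=P.mean(0);w,V=np.linalg.eigh(np.cov((P-mu).T));a=V[:,1]*np.sign(V[0,1]);t=(P-mu)@a
    o=mu+a*(t.min()+t.max())/2
    print(n,s[i,4],'origin',o,'len',np.ptp(t),'yaw of +y axis',np.arctan2(a[1],a[0]),'ends',mu+a*t.max(),mu+a*t.min(), 'perp',np.ptp((P-mu)@V[:,0]))
cv2.imwrite('pics/b1.png',cv2.resize(p[160:310,100:380],None,fx=2.8,fy=2.8,interpolation=cv2.INTER_CUBIC))
q=p[165:305,110:225];cv2.imwrite('pics/b2.png',cv2.resize(q,None,fx=4.2,fy=4.2,interpolation=cv2.INTER_CUBIC))
E
```

```text
mid 441 origin [ 0.52811592 -0.10789225] len 0.21593032307087365 yaw of +y axis -0.3470794979291844 ends [ 0.62964314 -0.14461692] [ 0.42658871 -0.07116759] perp 0.035855118554823845
small 271 origin [ 0.50472168 -0.25335925] len 0.1778298292928934 yaw of +y axis 0.1252483513071395 ends [ 0.5929401 -0.2422519] [ 0.41650327 -0.2644666 ] perp 0.029452027979175642
```

View pics/b2.png

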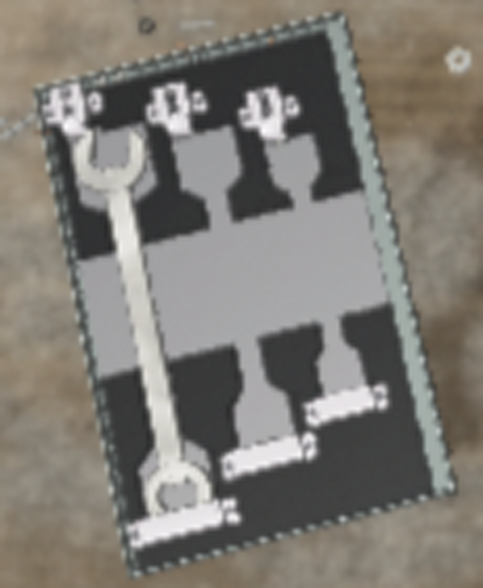

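Request:
{"fn": "drive_tool", "kwargs": {
  "motion": [
    {"x":3.5,"y":-1.95},
    {"x":3.5,"y":-1.95},
    {"x":3.5,"y":-1.95},
    {"x":3.5,"y":-1.95},
    {"x":3.5,"y":-1.95},
    {"x":3.5,"y":-1.95},
    {"x":3.5,"y":-1.95},
    {"x":3.5,"y":-1.95},
    {"x":3.5,"y":-1.95},
    {"x":3.5,"y":-1.95}
  ],
  "grip": 4
}}

```text
schema error: expected keys x, y, z, yaw
```

```bash
cat >> h.py <<'E'
def goto(x,y,z,h):
    t,p,Rm,o=pose();d=Rm.T@(np.array([x,y,z])-p)*100
    dy=-(h-np.arctan2(Rm[1,0],Rm[0,0]));dy=(dy+np.pi)%(2*np.pi)-np.pi
    print('t %.2f'%t,'pos',p.round(4),'head %.4f'%np.arctan2(Rm[1,0],Rm[0,0]),'tiltz',Rm[:,2].round(4),'| delta cm',d.round(2),'yaw',round(dy,3),'F',np.round(o['ft_force'],1),'w',round(o['gripper_width']*9.4,2))
E
python3 -c "
from h import *
goto(.5657,-.1214,.15,-.347)"
```

```text
t 0.15 pos [ 0.1905 -0.5421  0.2238] head 0.3378 tiltz [-3.0e-04  1.3e-03 -1.0e+00] | delta cm [ 49.34 -27.25   7.43] yaw 0.685 F [-0.4  0.6  0.4] w 9.39
```

Request:
{"fn": "drive_tool", "kwargs": {
  "motion": [
    {"x":3.5,"y":-1.95,"z":0,"yaw":0},
    {"x":3.5,"y":-1.95,"z":0,"yaw":0},
    {"x":3.5,"y":-1.95,"z":0,"yaw":0},
    {"x":3.5,"y":-1.95,"z":0,"yaw":0},
    {"x":3.5,"y":-1.95,"z":0,"yaw":0},
    {"x":3.5,"y":-1.95,"z":0,"yaw":0},
    {"x":3.5,"y":-1.95,"z":0,"yaw":0},
    {"x":3.5,"y":-1.95,"z":0,"yaw":0},
    {"x":3.5,"y":-1.95,"z":0,"yaw":0},
    {"x":3.5,"y":-1.95,"z":0,"yaw":0}
  ],
  "grip": 4
}}

```text
t: 0.98
eef_pos: [0.4607, -0.2383, 0.2192]
orientation: [-0.001, 0.987, 0.16, -0.002]
ft_force: [0.7, -0.7, 0.1]
gripper_width: 0.425
```

```bash
python3 -c "
from h import *
goto(.5657,-.1214,.15,-.347)"
```

```text
t 0.98 pos [ 0.4607 -0.2383  0.2192] head 0.3214 tiltz [-0.0047  0.001  -1.    ] | delta cm [13.68 -7.76  6.88] yaw 0.668 F [ 0.7 -0.7  0.1] w 4.0
```

Request:
{"fn": "drive_tool", "kwargs": {
  "motion": [
    {"x":3.4,"y":-1.9,"z":0,"yaw":0},
    {"x":3.4,"y":-1.9,"z":0,"yaw":0},
    {"x":3.4,"y":-1.9,"z":0,"yaw":0},
    {"x":3.0,"y":-1.8,"z":0,"yaw":0},
    {"x":0,"y":0,"z":1.2,"yaw":0.11},
    {"x":0,"y":0,"z":1.2,"yaw":0.11},
    {"x":0,"y":0,"z":1.2,"yaw":0.11},
    {"x":0,"y":0,"z":1.2,"yaw":0.11},
    {"x":0,"y":0,"z":1.2,"yaw":0.11},
    {"x":0,"y":0,"z":0.5,"yaw":0.11}
  ]
}}

```text
t: 1.82
eef_pos: [0.5727, -0.1072, 0.1497]
orientation: [-0.002, 0.984, -0.176, -0.001]
ft_force: [0.8, -1.0, -0.2]
gripper_width: 0.424
```

```bash
python3 -c "
from h import *
goto(.5657,-.1214,.15,-.347)
snap('wrist','c1')
goto(.5657,-.1214,.15,-.347)
m=bot.camera_model('wrist');T=m['camera_from_world'];t,p,Rm,o=pose()
print(Rm.T@(-T[:3,:3].T@T[:3,3]-p))
"
```

```text
t 1.82 pos [ 0.5727 -0.1072  0.1497] head -0.3533 tiltz [-0.0015  0.0044 -1.    ] | delta cm [-0.17  1.58 -0.04] yaw -0.006 F [ 0.8 -1.  -0.2] w 3.98
t 1.87 pos [ 0.5723 -0.1071  0.1491] head -0.3569 tiltz [-0.0029  0.0048 -1.    ] | delta cm [-0.12  1.57 -0.1 ] yaw -0.01 F [-0.6  0.3 -0.6] w 3.97
[ 0.07695026 -0.00058816 -0.16004929]
```

View pics/c1.png

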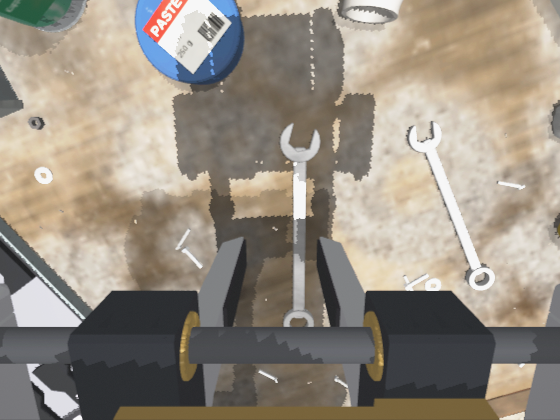

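The wrist view shows spanner_mid's jaw at (300,140), its shank at column 300 and its ring at (298,318). The shank runs parallel to tool x and about 1.5 cm off the jaw centre line.

```bash
python3 -c "
from h import *
m,p,d=snap('wrist');t,pp,Rm,o=pose()
g=cv2.cvtColor(p,cv2.COLOR_RGB2HSV);k=((g[...,2]>150)&(g[...,1]<50))
L=[]
for r in range(168,290,6):
    xs=np.nonzero(k[r,285:318])[0]+285
    if len(xs): L.append([(xs.min()+xs.max())/2,r,len(xs)]) 
L=np.array(L);print(L[:,2])
P=ray(m,L[:,:2],.007);T=(P-pp)@Rm
f=np.polyfit(T[:,0],T[:,1],1);print('tool frame y = a x+b',f,'resid',np.round((np.polyval(f,T[:,0])-T[:,1])*1e3,1))
P=ray(m,[[300,123],[299,330]],.006);print((P-pp)@Rm)
goto(.5657,-.1214,.15,-.347)
"
```

```text
[12. 13. 13. 13. 13. 13. 13. 13. 13.  4.  4.  4.  4.  7. 11. 11. 11. 11.
 11.]
tool frame y = a x+b [0.00012487 0.01533176] resid [-0.9 -0.5 -0.5 -0.6 -0.6 -0.6 -0.7 -0.7 -0.7  2.5  2.5  2.5  2.5  1.
 -1.  -1.  -1.  -1.1 -1.1]
[[ 0.06742464  0.01653371  0.14381335]
 [-0.14031856  0.01673034  0.14445294]]
t 1.92 pos [ 0.5727 -0.1074  0.1501] head -0.3476 tiltz [-0.0017  0.0044 -1.    ] | delta cm [-0.18  1.56  0.  ] yaw -0.001 F [ 0.1 -0.5  0.4] w 3.96
```

Request:
{"fn": "drive_tool", "kwargs": {
  "motion": [
    {"x":0,"y":1.6,"z":2,"yaw":0},
    {"x":0,"y":0,"z":3,"yaw":0},
    {"x":0,"y":0,"z":3,"yaw":0},
    {"x":0,"y":0,"z":2.5,"yaw":0},
    {"x":0,"y":0,"z":1,"yaw":0},
    {"x":0,"y":0,"z":0,"yaw":0}
  ]
}}

```text
t: 2.42
eef_pos: [0.5722, -0.1245, 0.0362]
orientation: [-0.001, 0.987, -0.163, 0.005]
ft_force: [-0.0, -0.3, -0.5]
gripper_width: 0.424
```

```bash
python3 -c "
from h import *
goto(.5657,-.1214,.021,-.347)"
```

```text
t 2.42 pos [ 0.5722 -0.1245  0.0362] head -0.3283 tiltz [ 9.8e-03  5.0e-04 -1.0e+00] | delta cm [-0.73 -0.08  1.51] yaw 0.019 F [-0.  -0.3 -0.5] w 3.98
```

Request:
{"fn": "drive_tool", "kwargs": {
  "motion": [
    {"x":-0.4,"y":0,"z":1.0,"yaw":0.02},
    {"x":0,"y":0,"z":0.5,"yaw":0},
    {"x":0,"y":0,"z":0,"yaw":0}
  ]
}}

```text
t: 2.67
eef_pos: [0.571, -0.1241, 0.0235]
orientation: [-0.001, 0.985, -0.171, 0.007]
ft_force: [0.0, 0.7, -0.2]
gripper_width: 0.424
```

```bash
python3 -c "
from h import *
goto(.5657,-.1214,.021,-.347)"
```

```text
t 2.67 pos [ 0.571  -0.1241  0.0235] head -0.3444 tiltz [ 1.400e-02 -9.000e-04 -9.999e-01] | delta cm [-0.59 -0.08  0.24] yaw 0.003 F [ 0.   0.7 -0.2] w 3.98
```

Request:
{"fn": "drive_tool", "kwargs": {
  "motion": [
    {"x":-0.3,"y":-0.1,"z":0.3,"yaw":0},
    {"x":0,"y":0,"z":0,"yaw":0}
  ]
}}

```text
t: 2.83
eef_pos: [0.5703, -0.1226, 0.0226]
orientation: [-0.0, 0.985, -0.17, 0.009]
ft_force: [0.2, -0.7, 0.2]
gripper_width: 0.427
```

Request:
{"fn": "drive_tool", "kwargs": {
  "motion": [
    {"x":0,"y":0,"z":0,"yaw":0},
    {"x":0,"y":0,"z":0,"yaw":0},
    {"x":0,"y":0,"z":0,"yaw":0},
    {"x":0,"y":0,"z":0,"yaw":0}
  ],
  "grip": 0.2,
  "grip_force": 4
}}

```text
t: 3.17
eef_pos: [0.5724, -0.1231, 0.0255]
orientation: [0.0, 0.985, -0.17, 0.012]
ft_force: [0.4, 0.0, -0.4]
gripper_width: 0.179
```

```bash
python3 -c "
from h import *
goto(.5657,-.1214,.021,-.347)"
```

```text
t 3.17 pos [ 0.5724 -0.1231  0.0255] head -0.3411 tiltz [ 0.0233 -0.0041 -0.9997] | delta cm [-0.7   0.06  0.44] yaw 0.006 F [ 0.4  0.  -0.4] w 1.68
```

Request:
{"fn": "drive_tool", "kwargs": {
  "motion": [
    {"x":-0.3,"y":0,"z":0.4,"yaw":0},
    {"x":0,"y":0,"z":0.2,"yaw":0}
  ],
  "grip": 2.5
}}

```text
t: 3.33
eef_pos: [0.5702, -0.1223, 0.02]
orientation: [0.0, 0.985, -0.17, 0.013]
ft_force: [-0.3, 1.1, 0.7]
gripper_width: 0.256
```

```bash
python3 -c "
from h import *
goto(.5657,-.1214,.021,-.347)
snap('wrist','c2')
goto(.5657,-.1214,.021,-.347)
"
```

```text
t 3.33 pos [ 0.5702 -0.1223  0.02  ] head -0.3409 tiltz [ 0.025  -0.0047 -0.9997] | delta cm [-0.45  0.07 -0.12] yaw 0.006 F [-0.3  1.1  0.7] w 2.41
t 3.38 pos [ 0.5706 -0.1224  0.0198] head -0.3410 tiltz [ 0.0253 -0.0048 -0.9997] | delta cm [-0.49  0.06 -0.14] yaw 0.006 F [ 0.8  0.3 -1.1] w 2.49
```

View pics/c2.png

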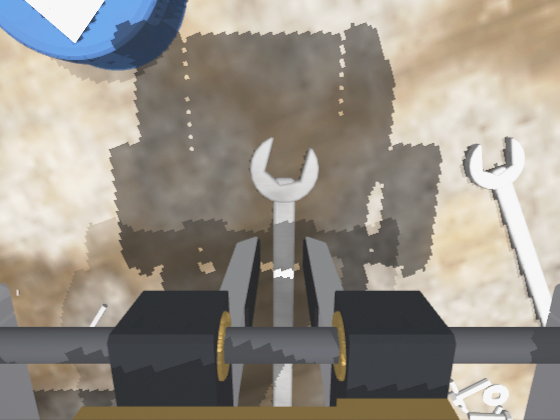

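Request:
{"fn": "drive_tool", "kwargs": {
  "motion": [
    {"x":0,"y":0,"z":0.03,"yaw":0},
    {"x":-0.05,"y":0,"z":0.05,"yaw":0},
    {"x":-0.05,"y":0,"z":0.05,"yaw":0},
    {"x":-0.05,"y":0,"z":0.05,"yaw":0}
  ],
  "grip": 0.2,
  "grip_force": 4
}}

```text
t: 3.72
eef_pos: [0.5706, -0.1231, 0.0194]
orientation: [0.001, 0.985, -0.169, 0.015]
ft_force: [0.2, 0.1, 4.5]
gripper_width: 0.125
```

```bash
python3 -c "
from h import *
goto(.5657,-.1214,.021,-.347)
"
```

```text
t 3.72 pos [ 0.5706 -0.1231  0.0194] head -0.3405 tiltz [ 0.0283 -0.007  -0.9996] | delta cm [-0.51  0.   -0.18] yaw 0.006 F [0.2 0.1 4.5] w 1.17
```

Request:
{"fn": "drive_tool", "kwargs": {
  "motion": [
    {"x":0,"y":0,"z":-0.6,"yaw":0},
    {"x":0,"y":0,"z":-0.6,"yaw":0},
    {"x":0,"y":0,"z":-0.6,"yaw":0},
    {"x":0,"y":0,"z":-0.6,"yaw":0}
  ]
}}

```text
t: 4.05
eef_pos: [0.5677, -0.122, 0.0426]
orientation: [0.0, 0.985, -0.17, 0.012]
ft_force: [0.2, 0.5, -1.0]
gripper_width: 0.127
```

```bash
python3 -c "
from h import *
goto(.5657,-.1214,.048,-.347)
snap('scene','d1');
"
python3 -c "
import cv2
p=cv2.imread('pics/d1.png');cv2.imwrite('pics/d1b.png',cv2.resize(p[100:280,200:420],None,fx=3.3,fy=3.3))"
```

```text
t 4.05 pos [ 0.5677 -0.122   0.0426] head -0.3408 tiltz [ 0.0229 -0.0047 -0.9997] | delta cm [-0.2   0.01 -0.54] yaw 0.006 F [ 0.2  0.5 -1. ] w 1.19
```

View pics/d1b.png

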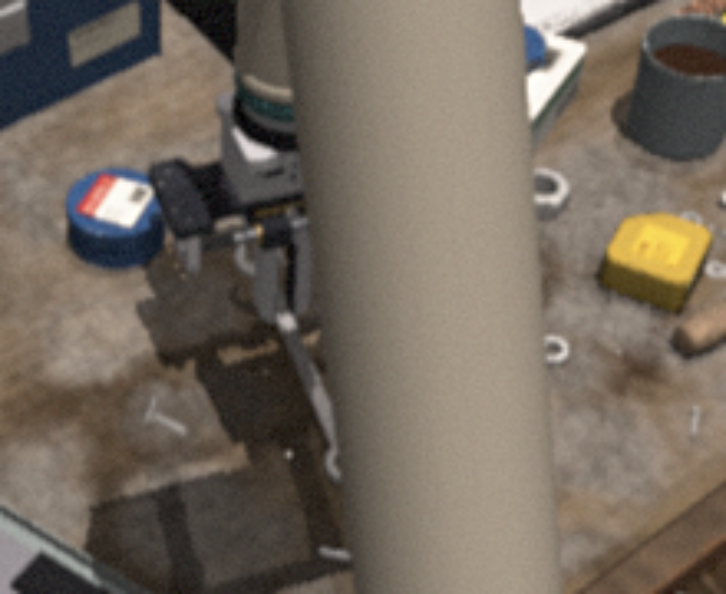

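The scene view is partly blocked by the arm. The spanner hangs from the fingers at crop pixel (290,320), with its ring end low near (330,460). The wrist camera's depth should give its tilt.

```bash
cat >> h.py <<'E'
def pts(m,d):
    K=m['camera_matrix'];T=m['camera_from_world'];v,u=np.mgrid[:420,:560]
    c=np.stack([(u-K[0,2])/K[0,0]*d,(v-K[1,2])/K[1,1]*d,d],-1)
    return (c-T[:3,3])@T[:3,:3]
def tilt(f):
    goto(0,0,0,0);t,pp,Rm,o=pose();m,p,d=snap('wrist',f);P=pts(m,d)
    h=np.arctan2(Rm[1,0],Rm[0,0]);a=np.array([np.cos(h),np.sin(h)]);b=np.array([a[1],-a[0]])
    s=(P[...,:2]-pp[:2])@a;l=(P[...,:2]-pp[:2])@b
    k=(d>0)&(abs(l)<.004)&(s>.012)&(s<.05)&(P[...,2]<pp[2]+.02)&(P[...,2]>.003)
    f1=np.polyfit(s[k],P[...,2][k],1);r=P[...,2][k]-np.polyval(f1,s[k])
    print('n',k.sum(),'slope deg',np.degrees(np.arctan(f1[0])),'top z at TCP',f1[1],'rms',r.std(), 'jaw smax',s[(d>0)&(abs(l)<.02)&(s<.1)&(abs(P[...,2]-np.polyval(f1,s))<.004)].max())
E
python3 -c "
from h import *
tilt('d2')"
```

```text
t 4.10 pos [ 0.5685 -0.1222  0.0439] head -0.3407 tiltz [ 0.0251 -0.0054 -0.9997] | delta cm [-57.76   7.48   2.9 ] yaw -0.341 F [-0.5 -0.1 -1.4] w 1.18
n 842 slope deg 9.745367772866999 top z at TCP 0.030051699516257867 rms 0.0008410176166994829 jaw smax 0.0638309352709525
```

View pics/d2.png

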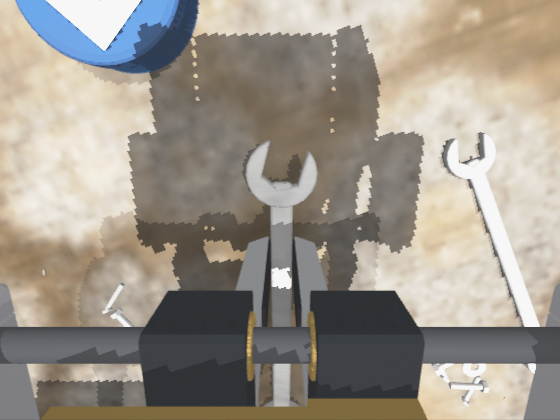

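The wrist view shows the jaw at (281,175) centred between the fingers. The depth fit gives a tilt of 9.7°, with the ring still on the bench. I'll tighten the grip and lift.

Request:
{"fn": "drive_tool", "kwargs": {
  "motion": [
    {"x":0,"y":0,"z":0,"yaw":0},
    {"x":0,"y":0,"z":0,"yaw":0},
    {"x":0,"y":0,"z":-2,"yaw":0},
    {"x":0,"y":0,"z":-3,"yaw":0},
    {"x":0,"y":0,"z":-3,"yaw":0},
    {"x":0,"y":0,"z":-2,"yaw":0}
  ],
  "grip_force": 35
}}

```text
t: 4.65
eef_pos: [0.5612, -0.1201, 0.1396]
orientation: [-0.001, 0.986, -0.17, 0.005]
ft_force: [1.0, 0.0, -1.9]
gripper_width: 0.123
```

```bash
python3 -c "
from h import *
tilt('d3')
# tray pose from top camera
m,p,d=snap('top','d4')
"
```

```text
t 4.65 pos [ 0.5612 -0.1201  0.1396] head -0.3407 tiltz [ 1.e-02 -3.e-04 -1.e+00] | delta cm [-57.04   7.47  13.4 ] yaw -0.341 F [ 1.   0.  -1.9] w 1.16
n 841 slope deg 9.485240451780804 top z at TCP 0.1258152995274545 rms 0.0008751639873322356 jaw smax 0.0636763502527354
```

View pics/d4.png

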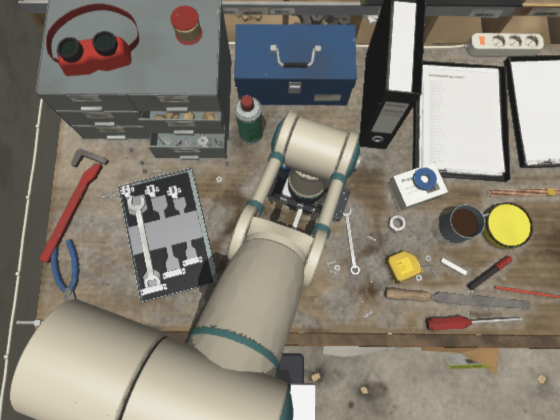

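```bash
cat > tr.py <<'E'
from h import *
m=bot.camera_model('top');p=cv2.imread('pics/a_top.png')
f=lambda L:np.array(L,float)/4.2-.5+.5/4.2+[110,165]
C=ray(m,f([[38,88],[340,14],[455,488],[132,575]]),.013)[:,:2]
print(C, 'sides',[np.linalg.norm(C[i]-C[i-1]) for i in range(4)])
ax=(C[0]+C[1]-C[2]-C[3]);ax/=np.linalg.norm(ax);c=C.mean(0);print('heading',np.arctan2(ax[1],ax[0]),'centre',c)
E
python3 tr.py
```

```text
[[0.6436481  0.35644603]
 [0.69431815 0.16831418]
 [0.39569092 0.08407846]
 [0.34236418 0.27452039]] sides [np.float64(0.3122239794320261), np.float64(0.19483594083663644), np.float64(0.3102803162548203), np.float64(0.1977672101492965)]
heading 0.27020293398684875 centre [0.51900534 0.22083976]
```

Request:
{"fn": "drive_tool", "kwargs": {
  "motion": [
    {"x":-1.6,"y":-3.6,"z":-0.3,"yaw":0},
    {"x":-1.6,"y":-3.6,"z":-0.3,"yaw":0},
    {"x":-1.6,"y":-3.6,"z":0,"yaw":0},
    {"x":-1.6,"y":-3.6,"z":0,"yaw":0},
    {"x":0,"y":0,"z":0,"yaw":-0.12},
    {"x":0,"y":0,"z":0,"yaw":-0.12},
    {"x":0,"y":0,"z":0,"yaw":-0.12},
    {"x":0,"y":0,"z":0,"yaw":-0.12},
    {"x":0,"y":0,"z":0,"yaw":-0.12}
  ]
}}

```text
t: 5.5
eef_pos: [0.5441, 0.0437, 0.1306]
orientation: [0.0, 0.991, 0.136, -0.001]
ft_force: [0.3, -0.2, -1.8]
gripper_width: 0.113
```

```bash
python3 -c "
from h import *
goto(.540,.144,.16,.271)
"
```

```text
t 5.50 pos [0.5441 0.0437 0.1306] head 0.2723 tiltz [-0.0015 -0.0012 -1.    ] | delta cm [ 2.3  -9.77 -2.96] yaw 0.001 F [ 0.3 -0.2 -1.8] w 1.06
```

Request:
{"fn": "drive_tool", "kwargs": {
  "motion": [
    {"x":0.7,"y":-3.2,"z":-1,"yaw":0},
    {"x":0.7,"y":-3.2,"z":-1,"yaw":0},
    {"x":0.7,"y":-2.8,"z":-1,"yaw":0},
    {"x":0,"y":0,"z":0,"yaw":0}
  ]
}}

```text
t: 5.83
eef_pos: [0.5353, 0.1394, 0.1515]
orientation: [-0.0, 0.991, 0.136, -0.008]
ft_force: [1.2, 0.1, -1.4]
gripper_width: 0.117
```

```bash
python3 -c "
from h import *
goto(.540,.144,.16,.271)
m,p,d=snap('wrist','e1')
goto(.540,.144,.16,.271)
np.savez('e1.npz',p=p,d=d,K=m['camera_matrix'],T=m['camera_from_world'])
"
```

```text
t 5.83 pos [0.5353 0.1394 0.1515] head 0.2726 tiltz [-0.0156 -0.002  -0.9999] | delta cm [ 0.56 -0.32 -0.85] yaw 0.002 F [ 1.2  0.1 -1.4] w 1.1
t 5.88 pos [0.5345 0.137  0.1503] head 0.2731 tiltz [-0.0181 -0.005  -0.9998] | delta cm [ 0.7  -0.52 -0.98] yaw 0.002 F [-0.1  0.4 -1.2] w 1.1
```

View pics/e1.png

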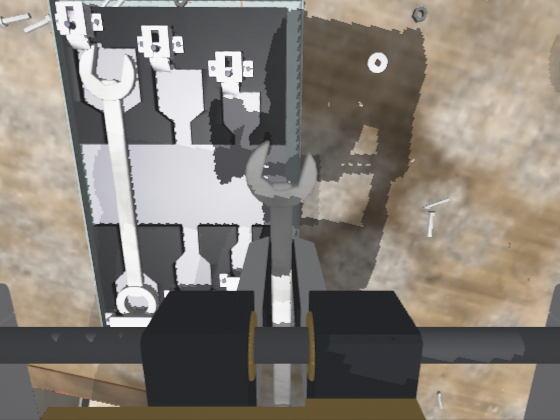

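The wrist view shows the mid pocket: its jaw cut-out at (182,95), shank slots at (188,128) and (190,240), and the trough over rows 145–222. I'll rectify a second picture, now that the arm has settled, into tray axes.

```bash
cat >> h.py <<'E'
TH=.271;TC=np.array([.519,.221])
def t2w(q,z):  # tray frame (x right, y ahead) -> world
    q=np.atleast_2d(q);ay=np.array([np.cos(TH),np.sin(TH)]);axx=np.array([ay[1],-ay[0]])
    w=TC+q[:,:1]*axx+q[:,1:2]*ay;return np.c_[w,np.full(len(w),z)]
def w2t(w):
    w=np.atleast_2d(w)[:,:2]-TC;ay=np.array([np.cos(TH),np.sin(TH)]);axx=np.array([ay[1],-ay[0]])
    return np.c_[w@axx,w@ay]
def rectt(m,p,x0,x1,y0,y1,z,s):
    W=int((x1-x0)*s);H=int((y1-y0)*s)
    A=cv2.getPerspectiveTransform(proj(m,t2w([[x0,y1],[x1,y1],[x1,y0],[x0,y0]],z)).astype(np.float32),np.float32([[0,0],[W,0],[W,H],[0,H]]))
    return cv2.warpPerspective(p,A,(W,H),flags=cv2.INTER_CUBIC)
E
python3 -c "
from h import *
m,p,d=snap('wrist','e2');t,pp,Rm,o=pose()
print('tcp tray',w2t(pp),pp[2])
for nm,x0,x1 in(('mid',-.04,.03),('all',-.11,.11)):
    im=rectt(m,p,x0,x1,-.09,.15,.011,2500)[:,:,::-1]
    if nm=='mid': mid=im
    cv2.imwrite('pics/e3_%s.png'%nm,im)
np.savez('e2.npz',p=p,K=m['camera_matrix'],T=m['camera_from_world'])
g=cv2.cvtColor(mid,cv2.COLOR_BGR2GRAY)
for y in (.10,.095,.09,.085,.052,.048,.044,-.034,-.038,-.042,-.046,-.06,-.065,-.07,-.075):
    r=int((.15-y)*2500);w=g[r-3:r+4].astype(float).mean(0);x=np.arange(len(w))
    gr=np.convolve(w,np.r_[np.ones(5),-np.ones(5)],'same')
    l=gr.argmax();rr=gr.argmin();print(y,'L %.1f R %.1f mid %.2f'%(l/2.5-40,rr/2.5-40,(l+rr)/5-40),int(gr.max()),int(gr.min()))
"
```

```text
tcp tray [[ 0.08644627 -0.00827639]] 0.1500258268184817
0.1 L -21.2 R 29.6 mid 4.20 727 -983
0.095 L -21.2 R 16.4 mid -2.40 663 -713
0.09 L -40.0 R 16.4 mid -11.80 952 -680
0.085 L -40.0 R -36.4 mid -38.20 1110 -664
0.052 L -9.2 R 4.0 mid -2.60 699 -603
0.048 L -9.6 R 4.0 mid -2.80 781 -644
0.044 L -9.2 R 4.0 mid -2.60 713 -575
-0.034 L -9.6 R 4.0 mid -2.80 706 -596
-0.038 L -9.6 R 4.0 mid -2.80 756 -597
-0.042 L -9.2 R 3.6 mid -2.80 706 -615
-0.046 L -10.0 R 3.6 mid -3.20 807 -593
-0.06 L -10.4 R 3.6 mid -3.40 601 -581
-0.065 L -14.4 R 6.4 mid -4.00 408 -405
-0.07 L -19.2 R 29.6 mid 5.20 595 -366
-0.075 L -20.0 R 14.0 mid -3.00 757 -577
```

View pics/e3_all.png

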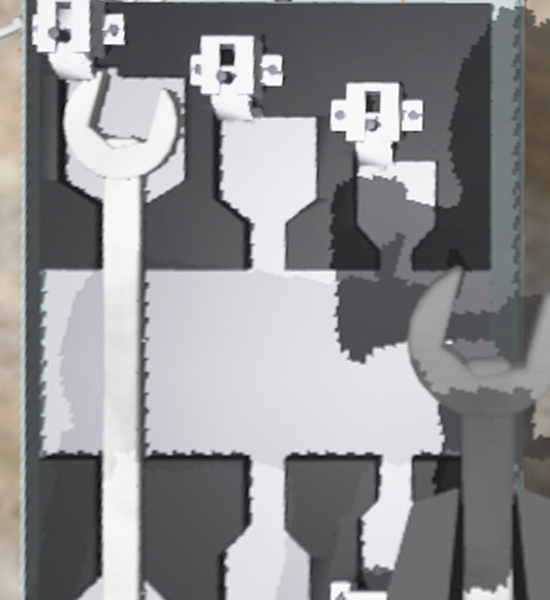

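```bash
python3 -c "
from h import *
m=bot.camera_model('top');p=cv2.imread('pics/a_top.png')
for z in (11,20):
    im=rectt(m,p,-.11,.11,-.165,.16,z/1000,1840)
    for y in np.arange(-.16,.161,.02):
        r=int((.16-y)*1840);cv2.line(im,(0,r),(6,r),(0,0,255),1)
    for x in np.arange(-.1,.11,.02): cv2.line(im,(int((x+.11)*1840),0),(int((x+.11)*1840),6),(0,0,255),1)
    cv2.imwrite('pics/f%d.png'%z,im)
a=cv2.imread('pics/f11.png');b=cv2.imread('pics/f20.png');c=np.hstack([a[:,:395],b[:,:395]]);cv2.imwrite('pics/f.png',c);print(c.shape)
d=cv2.imread('pics/e3_mid.png');
"
```

```text
(598, 790, 3)
```

View pics/f.png

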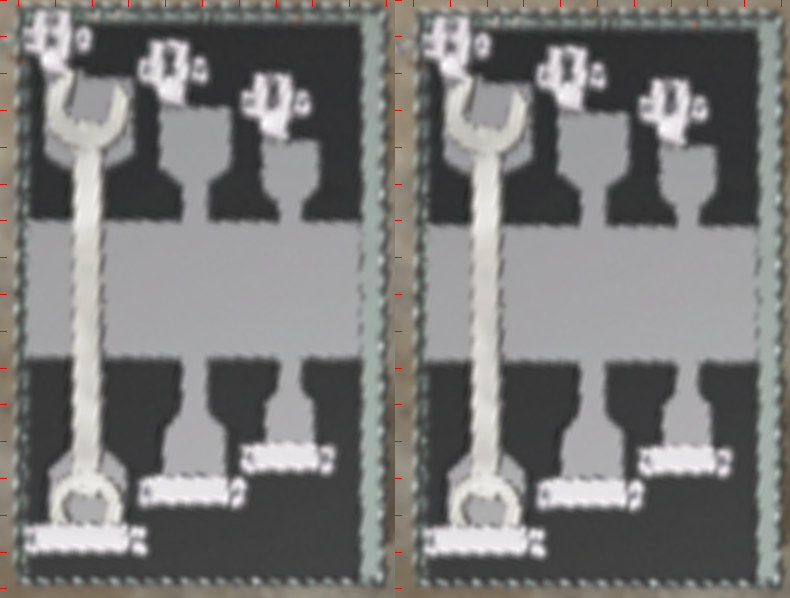

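```bash
python3 -c "
from h import *
w=t2w([[-.0035,.0554]],.075)[0];print(w)
goto(w[0],w[1],.075,.268)
m,p,d=snap('wrist');t,pp,Rm,o=pose();P=pts(m,d);q=(P-pp)@Rm
k=(d>0)&(abs(q[...,1])<.0075)&(q[...,2]<.02)&(q[...,2]>.0)
for s in np.arange(.014,.044,.004):
    j=k&(abs(q[...,0]-s)<.002);v=q[...,1][j];print(round(s,3),j.sum(),'l range %.2f %.2f'%(v.min()*1e3,v.max()*1e3))
"
```

```text
[0.57144117 0.23920257 0.075     ]
t 5.93 pos [0.5342 0.1355 0.15  ] head 0.2723 tiltz [-0.0192 -0.0064 -0.9998] | delta cm [ 6.53 -8.99  7.36] yaw 0.004 F [ 0.  -0.6 -2.6] w 1.09
0.014 143 l range -6.65 4.81
0.018 147 l range -6.59 4.74
0.022 154 l range -6.55 4.67
0.026 150 l range -6.50 4.60
0.03 147 l range -7.41 7.02
0.034 213 l range -7.40 7.48
0.038 231 l range -7.33 7.43
0.042 217 l range -7.40 7.47
```

Request:
{"fn": "drive_tool", "kwargs": {
  "motion": [
    {"x":2.2,"y":-3,"z":0,"yaw":0},
    {"x":2.2,"y":-3,"z":0,"yaw":0},
    {"x":2.1,"y":-2.8,"z":0,"yaw":0},
    {"x":0,"y":0,"z":2,"yaw":0},
    {"x":0,"y":0,"z":2,"yaw":0},
    {"x":0,"y":0,"z":2,"yaw":0},
    {"x":0,"y":0,"z":0,"yaw":0}
  ]
}}

```text
t: 6.57
eef_pos: [0.5742, 0.2298, 0.0788]
orientation: [0.005, 0.991, 0.13, -0.013]
ft_force: [-1.1, 0.1, -2.0]
gripper_width: 0.118
```

```bash
python3 -c "
from h import *
w=t2w([[-.0035,.0554]],.065)[0]
goto(*w,.268)
"
```

```text
t 6.57 pos [0.5742 0.2298 0.0788] head 0.2603 tiltz [-0.0248 -0.0132 -0.9996] | delta cm [ 0.01 -0.99  1.38] yaw -0.008 F [-1.1  0.1 -2. ] w 1.11
```

Request:
{"fn": "drive_tool", "kwargs": {
  "motion": [
    {"x":0,"y":-0.6,"z":0.6,"yaw":-0.008},
    {"x":0,"y":-0.4,"z":0.6,"yaw":0},
    {"x":0,"y":0,"z":0,"yaw":0}
  ]
}}

```text
t: 6.82
eef_pos: [0.5711, 0.2367, 0.0646]
orientation: [0.005, 0.991, 0.132, -0.015]
ft_force: [-0.1, -1.0, -1.9]
gripper_width: 0.114
```

```bash
python3 -c "
from h import *
w=t2w([[-.0035,.0554]],.065)[0]
goto(*w,.268)
m,p,d=snap('wrist','g1')
goto(*w,.268)
"
```

```text
t 6.82 pos [0.5711 0.2367 0.0646] head 0.2651 tiltz [-0.0278 -0.0147 -0.9995] | delta cm [ 0.09 -0.23 -0.04] yaw -0.003 F [-0.1 -1.  -1.9] w 1.07
t 6.87 pos [0.5715 0.2365 0.0652] head 0.2652 tiltz [-0.0269 -0.0148 -0.9995] | delta cm [ 0.07 -0.26  0.02] yaw -0.003 F [ 0.4  0.  -1.4] w 1.06
```

View pics/g1.png

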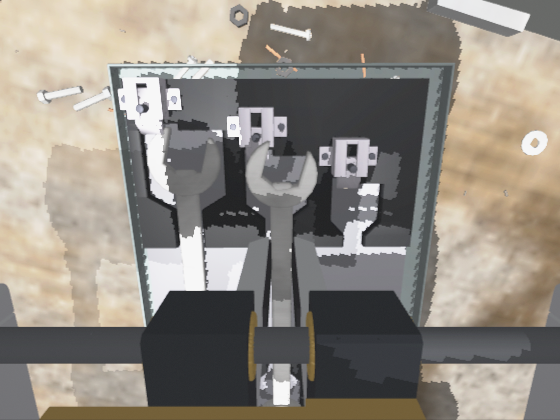

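```bash
python3 -c "
from h import *
p=cv2.imread('pics/g1.png')[90:260,215:355];p=cv2.resize(p,None,fx=4.2,fy=3.5,interpolation=cv2.INTER_CUBIC)
g=np.clip((p/255.)**.45*255,0,255).astype(np.uint8);cv2.imwrite('pics/g1b.png',g)"
```

```text
(no output)
```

View pics/g1b.png

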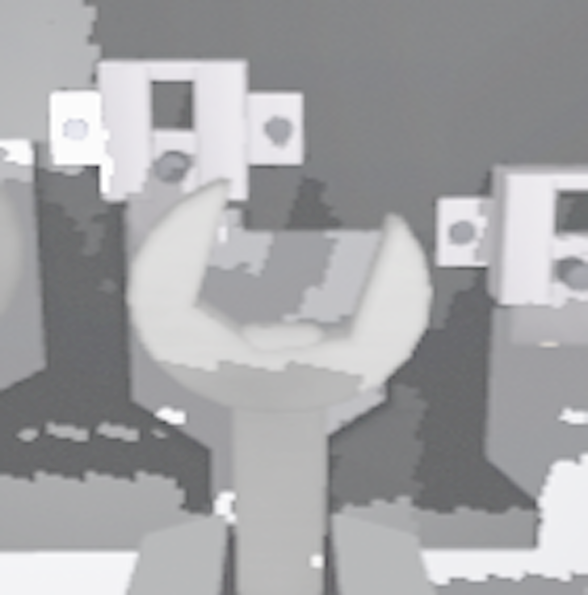

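```bash
python3 -c "
from h import *
m=bot.camera_model('wrist');t,pp,Rm,o=pose()
P=ray(m,[[246,184],[246,203],[306.7,203],[265.5,225],[293,218]],.005);print('pocket edges tray mm',w2t(P)*1e3)
q=proj(m,pp+Rm@np.array([.03,0,.010]));print('expected spanner px',q, 'tcp tray',w2t(pp)*1e3)
S=ray(m,[[281.9,225]],pp[2]-.010);print('spanner seen',w2t(S)*1e3)
# lateral drop due to lean
print(w2t(Rm[:,2]+np.r_[TC,0]))
"
```

```text
pocket edges tray mm [[-23.61742211  84.84865957]
 [-24.08107606  71.78901384]
 [ 16.61479023  71.4854493 ]
 [-11.31318484  55.99172192]
 [  7.47347576  60.90930046]]
expected spanner px [[281.51387407 206.54144729]] tcp tray [[-0.89095536 54.72608203]]
spanner seen [[-0.49993555 74.51262317]]
[[ 0.00704838 -0.0299088 ]]
```

Request:
{"fn": "drive_tool", "kwargs": {
  "motion": [
    {"x":0.1,"y":-0.28,"z":0,"yaw":-0.003},
    {"x":0,"y":0,"z":0,"yaw":0}
  ]
}}

```text
t: 7.03
eef_pos: [0.5727, 0.2396, 0.0666]
orientation: [0.005, 0.991, 0.134, -0.013]
ft_force: [-0.1, 1.5, -2.3]
gripper_width: 0.115
```

```bash
python3 -c "
from h import *
w=t2w([[-.0037,.0554]],.050)[0]
goto(*w,.268)
"
```

```text
t 7.03 pos [0.5727 0.2396 0.0666] head 0.2680 tiltz [-0.0244 -0.0141 -0.9996] | delta cm [-0.09 -0.03  1.67] yaw 0.0 F [-0.1  1.5 -2.3] w 1.08
```

Request:
{"fn": "drive_tool", "kwargs": {
  "motion": [
    {"x":0,"y":-0.02,"z":0.5,"yaw":0},
    {"x":0,"y":0,"z":0.4,"yaw":0},
    {"x":0,"y":0,"z":0.3,"yaw":0}
  ]
}}

```text
t: 7.28
eef_pos: [0.5744, 0.2403, 0.0567]
orientation: [0.005, 0.991, 0.134, -0.01]
ft_force: [-1.2, -0.8, -1.9]
gripper_width: 0.121
```

```bash
python3 -c "
from h import *
w=t2w([[-.0037,.0554]],.050)[0]
goto(*w,.268)
"
```

```text
t 7.28 pos [0.5744 0.2403 0.0567] head 0.2684 tiltz [-0.0183 -0.0126 -0.9998] | delta cm [-0.3  -0.    0.68] yaw 0.0 F [-1.2 -0.8 -1.9] w 1.14
```

Request:
{"fn": "drive_tool", "kwargs": {
  "motion": [
    {"x":-0.2,"y":0,"z":0.25,"yaw":0},
    {"x":-0.1,"y":0,"z":0.2,"yaw":0}
  ]
}}

```text
t: 7.45
eef_pos: [0.5713, 0.2394, 0.0517]
orientation: [0.005, 0.991, 0.134, -0.01]
ft_force: [-0.4, -0.2, -1.7]
gripper_width: 0.116
```

```bash
python3 -c "
from h import *
w=t2w([[-.0037,.0554]],.050)[0]
goto(*w,.268)
"
```

```text
t 7.45 pos [0.5713 0.2394 0.0517] head 0.2685 tiltz [-0.0182 -0.0126 -0.9998] | delta cm [ 0.01 -0.    0.17] yaw 0.001 F [-0.4 -0.2 -1.7] w 1.09
```

Request:
{"fn": "drive_tool", "kwargs": {
  "motion": [
    {"x":0,"y":0,"z":0.2,"yaw":0},
    {"x":0,"y":0,"z":0.2,"yaw":0}
  ]
}}

```text
t: 7.62
eef_pos: [0.5706, 0.2391, 0.0472]
orientation: [0.005, 0.991, 0.134, -0.01]
ft_force: [0.9, 0.3, -2.0]
gripper_width: 0.12
```

```bash
python3 -c "
from h import *
w=t2w([[-.0037,.0554]],.048)[0]
goto(*w,.268);goto(*w,.268)
"
```

```text
t 7.62 pos [0.5706 0.2391 0.0472] head 0.2685 tiltz [-0.0188 -0.0129 -0.9997] | delta cm [ 0.08 -0.   -0.09] yaw 0.001 F [ 0.9  0.3 -2. ] w 1.13
t 7.62 pos [0.5706 0.2391 0.0472] head 0.2685 tiltz [-0.0188 -0.0129 -0.9997] | delta cm [ 0.08 -0.   -0.09] yaw 0.001 F [ 0.9  0.3 -2. ] w 1.13
```

Request:
{"fn": "drive_tool", "kwargs": {
  "motion": [
    {"x":0.05,"y":0,"z":0.15,"yaw":0},
    {"x":0.05,"y":0,"z":0.15,"yaw":0}
  ]
}}

```text
t: 7.78
eef_pos: [0.5713, 0.2392, 0.0436]
orientation: [0.005, 0.991, 0.134, -0.01]
ft_force: [-0.2, -0.7, -1.7]
gripper_width: 0.12
```

```bash
python3 -c "
from h import *
w=t2w([[-.0037,.0554]],.045)[0]
goto(*w,.268)
tilt('h1')
"
```

```text
t 7.78 pos [0.5713 0.2392 0.0436] head 0.2685 tiltz [-0.0194 -0.0131 -0.9997] | delta cm [ 0.01 -0.01 -0.14] yaw 0.001 F [-0.2 -0.7 -1.7] w 1.13
t 7.78 pos [0.5713 0.2392 0.0436] head 0.2685 tiltz [-0.0194 -0.0131 -0.9997] | delta cm [-61.31   7.87   5.78] yaw 0.269 F [-0.2 -0.7 -1.7] w 1.13
n 1137 slope deg -31.708968589304497 top z at TCP 0.046685008888852624 rms 0.010220332145539473 jaw smax 0.06656489652697785
```

View pics/h1.png

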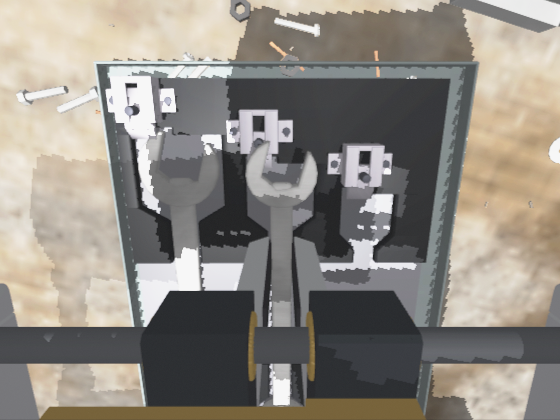

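Request:
{"fn": "drive_tool", "kwargs": {
  "motion": [
    {"x":0.05,"y":0,"z":0.12,"yaw":0},
    {"x":0.05,"y":0,"z":0.12,"yaw":0}
  ]
}}

```text
t: 8.0
eef_pos: [0.5719, 0.2392, 0.0408]
orientation: [0.005, 0.991, 0.134, -0.011]
ft_force: [-1.5, -1.4, 0.4]
gripper_width: 0.116
```

```bash
sed -i 's/(P\[...,2\]>.003)/(P[...,2]>max(.003,pp[2]-.02))/' h.py; python3 -c "
from h import *
w=t2w([[-.0037,.0554]],.043)[0]
goto(*w,.268)
tilt('h2')
"
```

```text
t 8.00 pos [0.5719 0.2392 0.0408] head 0.2686 tiltz [-0.0205 -0.0137 -0.9997] | delta cm [-0.05 -0.03 -0.21] yaw 0.001 F [-1.5 -1.4  0.4] w 1.09
t 8.00 pos [0.5719 0.2392 0.0408] head 0.2686 tiltz [-0.0205 -0.0137 -0.9997] | delta cm [-61.38   7.84   5.59] yaw 0.269 F [-1.5 -1.4  0.4] w 1.09
n 859 slope deg 6.912550645847372 top z at TCP 0.02696822772686673 rms 0.0008790394235570074 jaw smax 0.06355726514763078
```

Request:
{"fn": "drive_tool", "kwargs": {
  "motion": [
    {"x":-0.3,"y":0,"z":0,"yaw":0},
    {"x":-0.3,"y":0,"z":0,"yaw":0},
    {"x":-0.3,"y":0,"z":0,"yaw":0}
  ]
}}

```text
t: 8.3
eef_pos: [0.5642, 0.237, 0.041]
orientation: [0.005, 0.991, 0.134, -0.01]
ft_force: [0.9, 0.3, -0.6]
gripper_width: 0.118
```

```bash
python3 -c "
from h import *
w=t2w([[-.0038,.0404]],.041)[0]
goto(*w,.268)
"
```

```text
t 8.30 pos [0.5642 0.237  0.041 ] head 0.2682 tiltz [-0.0183 -0.013  -0.9997] | delta cm [-0.74 -0.05  0.01] yaw 0.0 F [ 0.9  0.3 -0.6] w 1.11
```

Request:
{"fn": "drive_tool", "kwargs": {
  "motion": [
    {"x":-0.25,"y":-0.02,"z":0.03,"yaw":0},
    {"x":-0.2,"y":-0.02,"z":0.03,"yaw":0}
  ]
}}

```text
t: 8.47
eef_pos: [0.5594, 0.2362, 0.0408]
orientation: [0.005, 0.991, 0.134, -0.009]
ft_force: [0.5, -0.8, -0.9]
gripper_width: 0.119
```

Request:
{"fn": "drive_tool", "kwargs": {
  "motion": [
    {"x":-0.15,"y":0,"z":0.02,"yaw":0},
    {"x":-0.15,"y":0,"z":0.02,"yaw":0}
  ]
}}

```text
t: 8.63
eef_pos: [0.5561, 0.2355, 0.0408]
orientation: [0.005, 0.991, 0.134, -0.009]
ft_force: [2.2, 1.0, -0.8]
gripper_width: 0.113
```

```bash
python3 -c "
from h import *
w=t2w([[-.0038,.0404]],.041)[0]
goto(*w,.268)
"
```

```text
t 8.63 pos [0.5561 0.2355 0.0408] head 0.2684 tiltz [-0.0165 -0.0122 -0.9998] | delta cm [ 0.08  0.02 -0.02] yaw 0.0 F [ 2.2  1.  -0.8] w 1.06
```

Request:
{"fn": "drive_tool", "kwargs": {
  "motion": [
    {"x":-0.12,"y":0,"z":0.02,"yaw":0},
    {"x":-0.1,"y":0,"z":0.02,"yaw":0}
  ]
}}

```text
t: 8.8
eef_pos: [0.5559, 0.2355, 0.0413]
orientation: [0.005, 0.991, 0.134, -0.006]
ft_force: [2.7, 0.3, -1.1]
gripper_width: 0.119
```

```bash
python3 -c "
from h import *
w=t2w([[-.0038,.0404]],.041)[0]
goto(*w,.268)
tilt('h3')
"
```

```text
t 8.80 pos [0.5559 0.2355 0.0413] head 0.2685 tiltz [-0.0114 -0.0106 -0.9999] | delta cm [0.09 0.03 0.02] yaw 0.0 F [ 2.7  0.3 -1.1] w 1.12
t 8.80 pos [0.5559 0.2355 0.0413] head 0.2685 tiltz [-0.0114 -0.0106 -0.9999] | delta cm [-59.79   7.92   5.01] yaw 0.268 F [ 2.7  0.3 -1.1] w 1.12
n 873 slope deg 6.637846012580353 top z at TCP 0.027514651692670585 rms 0.0009167152472054935 jaw smax 0.06380167638503208
```

View pics/h3.png

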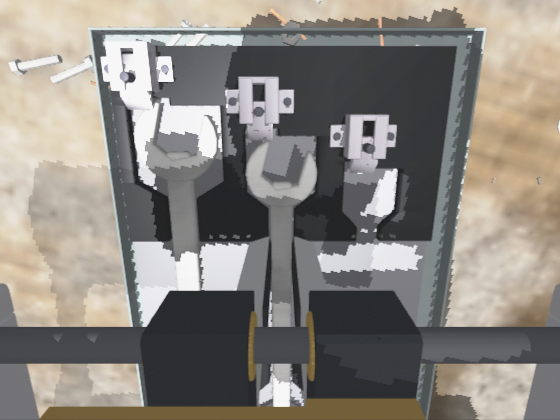

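The wrist view shows the jaw at (281,170), in front of the catch nose and inside the cut-out. The slide stalled against the end wall at 2.7 N. I'll loosen the grip and lower the jaw end.

Request:
{"fn": "drive_tool", "kwargs": {
  "motion": [
    {"x":0,"y":0,"z":0,"yaw":0},
    {"x":0,"y":0,"z":0.2,"yaw":0},
    {"x":0,"y":0,"z":0.25,"yaw":0},
    {"x":0,"y":0,"z":0.2,"yaw":0}
  ],
  "grip_force": 4
}}

```text
t: 9.18
eef_pos: [0.5563, 0.2355, 0.0348]
orientation: [0.004, 0.991, 0.134, -0.006]
ft_force: [1.4, 1.0, -0.5]
gripper_width: 0.123
```

```bash
python3 -c "
from h import *
tilt('h4')
"
```

```text
t 9.18 pos [0.5563 0.2355 0.0348] head 0.2684 tiltz [-0.0104 -0.0103 -0.9999] | delta cm [-59.83   7.93   4.3 ] yaw 0.268 F [ 1.4  1.  -0.5] w 1.15
n 882 slope deg 4.6011508365809055 top z at TCP 0.020630124870182537 rms 0.0008219426526086396 jaw smax 0.09311074555506346
```

Request:
{"fn": "drive_tool", "kwargs": {
  "motion": [
    {"x":0,"y":0,"z":0.1,"yaw":0},
    {"x":0,"y":0,"z":0,"yaw":0},
    {"x":0,"y":0,"z":0,"yaw":0},
    {"x":0,"y":0,"z":-2,"yaw":0},
    {"x":0,"y":0,"z":-1.5,"yaw":0},
    {"x":0,"y":0,"z":-0.5,"yaw":0}
  ],
  "grip": 2.6
}}

```text
t: 9.73
eef_pos: [0.5512, 0.2344, 0.0709]
orientation: [0.006, 0.991, 0.134, -0.013]
ft_force: [0.4, 0.5, 0.2]
gripper_width: 0.276
```

```bash
python3 -c "
from h import *
tilt('i1')
"
```

```text
t 9.73 pos [0.5512 0.2344 0.0709] head 0.2683 tiltz [-0.0249 -0.0145 -0.9996] | delta cm [-59.14   7.93   8.8 ] yaw 0.268 F [0.4 0.5 0.2] w 2.6Traceback (most recent call last):
  File "<string>", line 3, in <module>
    tilt('i1')
    ~~~~^^^^^^
  File "h.py", line 37, in tilt
    f1=np.polyfit(s[k],P[...,2][k],1);r=P[...,2][k]-np.polyval(f1,s[k])
    raise TypeError("expected non-empty vector for x")
TypeError: expected non-empty vector for x
```

View pics/i1.png

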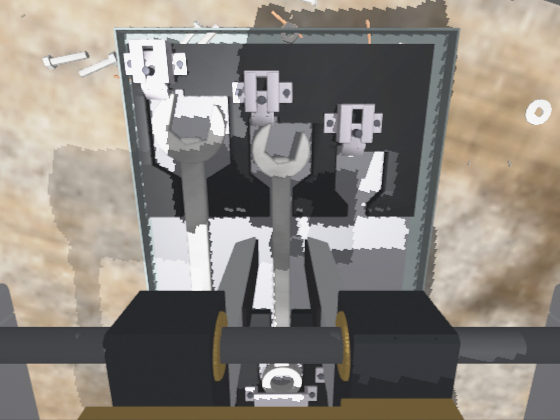

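The wrist view shows the ring at (282,380) tucked under the strap at (282,395), and the jaw at (282,147) resting against the catch nose. I'll close the fingers and move over the solid part of the jaw to press.

```bash
python3 -c "
from h import *
w=t2w([[-.0036,.077]],.052)[0]
goto(*w,.268)
"
```

```text
t 9.78 pos [0.5517 0.2345 0.0714] head 0.2683 tiltz [-0.0235 -0.0141 -0.9996] | delta cm [4.24 0.04 1.82] yaw 0.0 F [1.8 0.2 1.5] w 2.63
```

Request:
{"fn": "drive_tool", "kwargs": {
  "motion": [
    {"x":2.2,"y":0.04,"z":0,"yaw":0},
    {"x":2.0,"y":0,"z":0,"yaw":0},
    {"x":0,"y":0,"z":0.8,"yaw":0},
    {"x":0,"y":0,"z":0.8,"yaw":0},
    {"x":0,"y":0,"z":0,"yaw":0}
  ],
  "grip": 0,
  "grip_force": 20
}}

```text
t: 10.2
eef_pos: [0.5892, 0.2444, 0.0515]
orientation: [0.006, 0.991, 0.134, -0.015]
ft_force: [0.3, 0.8, 0.5]
gripper_width: 0.001
```

```bash
python3 -c "
from h import *
w=t2w([[-.0036,.077]],.044)[0]
goto(*w,.268)
"
```

```text
t 10.20 pos [0.5892 0.2444 0.0515] head 0.2685 tiltz [-0.0279 -0.0153 -0.9995] | delta cm [0.33 0.01 0.74] yaw 0.001 F [0.3 0.8 0.5] w 0.01
```

Request:
{"fn": "drive_tool", "kwargs": {
  "motion": [
    {"x":0.2,"y":0,"z":0.4,"yaw":0},
    {"x":0.1,"y":0,"z":0.3,"yaw":0},
    {"x":0,"y":0,"z":0.2,"yaw":0}
  ]
}}

```text
t: 10.45
eef_pos: [0.5879, 0.244, 0.0396]
orientation: [0.006, 0.991, 0.134, -0.018]
ft_force: [-0.1, -0.8, 0.1]
gripper_width: 0.009
```

Request:
{"fn": "drive_tool", "kwargs": {
  "motion": [
    {"x":0,"y":0,"z":0.2,"yaw":0},
    {"x":0,"y":0,"z":0.2,"yaw":0}
  ]
}}

```text
t: 10.62
eef_pos: [0.5874, 0.244, 0.0355]
orientation: [0.006, 0.991, 0.134, -0.018]
ft_force: [-0.3, 0.3, 0.7]
gripper_width: 0.007
```

```bash
python3 -c "
from h import *
t,pp,Rm,o=pose();print(w2t(pp),pp)
m,p,d=snap('wrist','i2')
"
```

```text
[[-0.00384667  0.07208439]] [0.58742384 0.24400292 0.0354859 ]
```

View pics/i2.png

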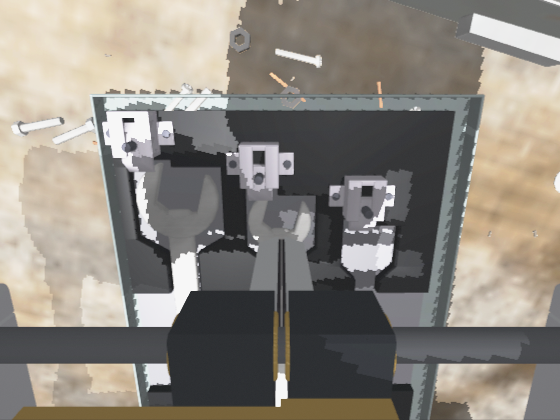

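```bash
python3 -c "
from h import *
m=bot.camera_model('wrist');p,d=bot.camera('wrist');P=pts(m,d);q=w2t(P.reshape(-1,3)).reshape(420,560,2)*1e3;z=P[...,2]*1e3
for n,(u,v) in dict(Lprong=(258,215),Rprong=(305,225),base=(265,235),face=(232,230),refL=(150,205),refR=(212,200),nose=(258,205),floor=(285,215)).items(): print(n,q[v,u].round(1),z[v-1:v+2,u-1:u+2].mean().round(1))
"
```

```text
Lprong [-16.8  92.2] 11.7
Rprong [ 9.8 86. ] 12.0
base [-13.   80.4] 12.0
face [-31.8  83.4] 11.0
refL [-76.5  98.6] 11.9
refR [-41.9 101.6] 11.9
nose [-16.6  98.6] 12.0
floor [-1.5 90.1] 4.8
```

Depth says the jaw top is at 12.0 mm, the same as the clipped pattern spanner (11.9 mm). I'll press anyway to be sure, then look closely at the nose.

Request:
{"fn": "drive_tool", "kwargs": {
  "motion": [
    {"x":0.5,"y":0,"z":0.15,"yaw":0},
    {"x":0.1,"y":0,"z":0.2,"yaw":0},
    {"x":0,"y":0,"z":0.15,"yaw":0}
  ]
}}

```text
t: 10.97
eef_pos: [0.593, 0.2455, 0.031]
orientation: [0.006, 0.991, 0.134, -0.018]
ft_force: [-3.9, -0.8, 12.8]
gripper_width: 0.002
```

Request:
{"fn": "drive_tool", "kwargs": {
  "motion": [
    {"x":0.0,"y":0,"z":0.15,"yaw":0},
    {"x":0,"y":0,"z":0.15,"yaw":0}
  ]
}}

```text
t: 11.13
eef_pos: [0.593, 0.2455, 0.0311]
orientation: [0.006, 0.991, 0.134, -0.018]
ft_force: [-2.2, -1.1, 9.0]
gripper_width: 0.004
```

Request:
{"fn": "drive_tool", "kwargs": {
  "motion": [
    {"x":0,"y":0,"z":-1,"yaw":0},
    {"x":0,"y":0,"z":-2.5,"yaw":0},
    {"x":-2,"y":0,"z":-2.5,"yaw":0},
    {"x":-2,"y":0,"z":0,"yaw":0},
    {"x":-1,"y":0,"z":0,"yaw":0},
    {"x":0,"y":0,"z":0,"yaw":0}
  ]
}}

```text
t: 11.63
eef_pos: [0.5477, 0.2334, 0.0974]
orientation: [0.006, 0.991, 0.134, -0.017]
ft_force: [-0.5, 0.1, 0.7]
gripper_width: 0.003
```

```bash
python3 -c "
from h import *
goto(0,0,0,0)
m,p,d=snap('wrist','j1');P=pts(m,d)
np.savez('j1.npz',P=P,p=p)
c=p[60:250,120:420,::-1];cv2.imwrite('pics/j1b.png',np.clip((cv2.resize(c,None,fx=2.6,fy=2.6,interpolation=cv2.INTER_CUBIC)/255.)**.6*255,0,255))
"
```

```text
t 11.63 pos [0.5477 0.2334 0.0974] head 0.2686 tiltz [-0.0316 -0.0164 -0.9994] | delta cm [-58.63   7.88  11.85] yaw 0.269 F [-0.5  0.1  0.7] w 0.03[ WARN:0@1.118] global loadsave.cpp:1063 imwrite_ Unsupported depth image for selected encoder is fallbacked to CV_8U.
```

View pics/j1b.png

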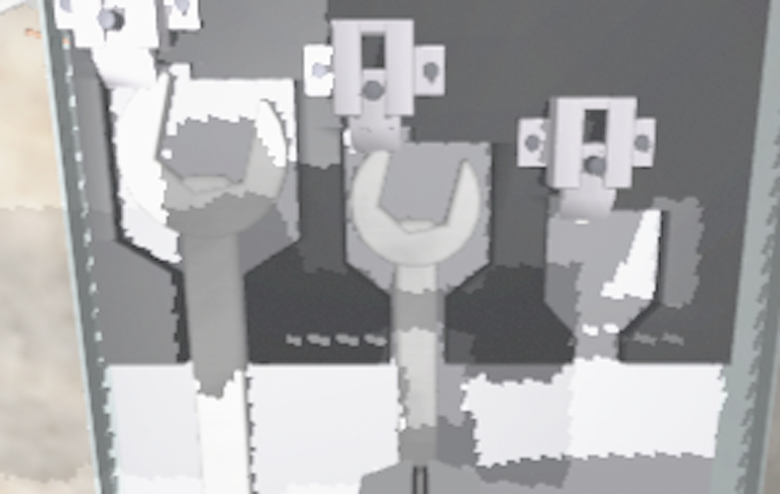

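View pics/j1.png

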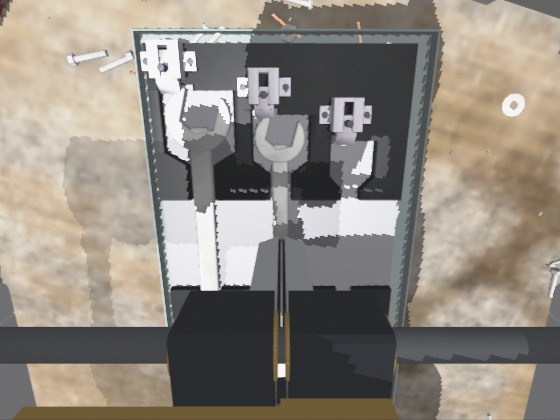

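```bash
python3 -c "
from h import *
D=np.load('j1.npz');P=D['P'];q=w2t(P.reshape(-1,3)).reshape(420,560,2)*1e3;z=P[...,2]*1e3
for u in (258,262,266,270,274,282,290,296,300): print(u,[(int(round(q[v,u,0])),int(round(q[v,u,1])),round(float(z[v,u]),1)) for v in range(100,132,2)])
p=D['p'][85:170,150:390,::-1];cv2.imwrite('pics/j1c.png',cv2.resize(np.clip((p/255.)**.7*255,0,255).astype(np.uint8),None,fx=3.3,fy=6,interpolation=cv2.INTER_NEAREST))
"
```

```text
258 [(-19, 114, 23.3), (-19, 112, 22.6), (-19, 111, 21.9), (-19, 110, 20.6), (-19, 109, 22.0), (-19, 107, 19.7), (-19, 106, 18.6), (-19, 104, 16.9), (-19, 103, 15.3), (-20, 101, 3.2), (-20, 100, 4.3), (-20, 99, 6.4), (-20, 97, 10.6), (-20, 96, 11.4), (-20, 95, 11.6), (-20, 93, 12.1)]
262 [(-16, 114, 20.2), (-16, 112, 19.6), (-16, 111, 20.6), (-16, 110, 20.6), (-16, 108, 20.0), (-16, 107, 19.8), (-5, 114, 254.6), (-17, 104, 16.1), (-17, 103, 15.2), (-17, 101, 4.3), (-17, 100, 9.7), (-17, 99, 10.9), (-17, 98, 12.2), (-17, 96, 12.1), (-17, 95, 12.3), (-17, 93, 12.2)]
266 [(-14, 114, 21.9), (-14, 112, 20.9), (-14, 111, 20.3), (-14, 110, 20.5), (-14, 108, 21.1), (-14, 107, 20.9), (-14, 106, 18.2), (-14, 105, 18.6), (-14, 103, 16.0), (-14, 102, 11.2), (-14, 100, 11.9), (-14, 99, 12.6), (-14, 98, 11.5), (-14, 96, 10.6), (-14, 95, 11.7), (-14, 94, 12.5)]
270 [(-11, 114, 22.4), (-11, 112, 23.0), (-11, 111, 22.2), (-11, 110, 20.8), (-11, 108, 20.9), (-11, 107, 18.7), (-11, 106, 18.1), (-11, 104, 16.7), (-11, 103, 13.5), (-11, 102, 11.7), (-11, 100, 9.7), (-12, 98, 4.9), (-12, 97, 5.2), (-12, 9
[... 622 characters left out ...]
2, 110, 12.4), (3, 108, 11.3), (3, 107, 10.6), (3, 106, 9.8), (3, 104, 11.0), (3, 103, 4.3), (3, 101, 3.2), (3, 100, 4.0), (3, 98, 4.4), (3, 97, 4.7), (3, 96, 5.8), (3, 94, 4.9), (3, 93, 4.2)]
296 [(7, 113, 11.0), (7, 112, 9.7), (7, 111, 9.7), (7, 110, 11.5), (7, 108, 11.8), (7, 107, 10.4), (7, 106, 10.6), (7, 104, 12.3), (7, 103, 5.0), (7, 101, 3.5), (7, 100, 4.2), (7, 98, 5.7), (7, 97, 4.9), (7, 96, 5.3), (7, 95, 9.3), (7, 93, 12.0)]
300 [(9, 113, 11.0), (9, 112, 10.2), (9, 111, 11.3), (9, 110, 11.5), (9, 108, 10.9), (9, 107, 11.2), (9, 106, 11.1), (9, 104, 12.0), (10, 103, 4.9), (10, 101, 4.6), (10, 100, 5.1), (10, 99, 10.5), (10, 97, 11.2), (10, 96, 12.3), (10, 95, 12.4), (10, 93, 12.0)]
```

View pics/j1c.png

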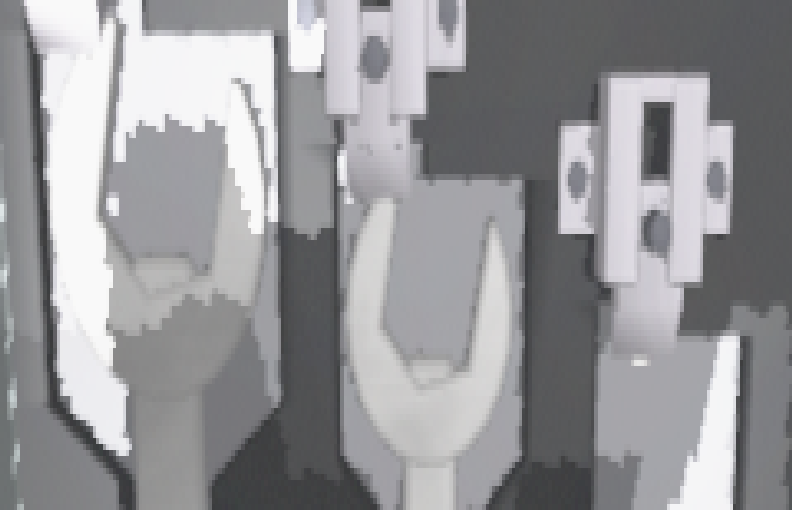

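The crop shows the left prong cut off square by the nose at (375,200), while the right prong ends in a narrow point at (492,222). So the left prong lies under the catch and spanner_mid is home. Next I'll measure the small pocket from this picture and head for spanner_small.

```bash
python3 -c "
from h import *
m=bot.camera_model('wrist')
for r in (150,160,164): print(w2t(ray(m,[[330.8,r]],.011))*1e3,w2t(ray(m,[[372.7,r]],.005))*1e3)
print('slot', w2t(ray(m,[[120+578/2.6,60+345/2.6]],.011))*1e3, w2t(ray(m,[[120+618/2.6,60+345/2.6]],.005))*1e3)
# spanner small: origin & grasp s=+40
o=np.array([.50472,-.25336]);a=.12525;g=o+.036*np.array([np.cos(a),np.sin(a)]);print(g);goto(g[0],g[1],.15,a)
"
```

```text
[[31.97197521 80.16029031]] [[63.71185528 79.22163497]]
[[32.27189716 72.95707113]] [[64.29121686 71.83303169]]
[[32.39335082 70.04012124]] [[64.52583258 68.84097536]]
slot [[41.86527146 48.46194406]] [[54.78481202 46.78737985]]
[ 0.54043799 -0.24886278]
t 11.68 pos [0.5486 0.2335 0.0971] head 0.2685 tiltz [-0.0311 -0.0163 -0.9994] | delta cm [-13.75  46.33  -4.48] yaw 0.143 F [-0.2 -1.3  0.3] w 0.06
```

Request:
{"fn": "drive_tool", "kwargs": {
  "motion": [
    {"x":-1,"y":3.5,"z":-2,"yaw":0},
    {"x":-1.1,"y":3.9,"z":-1.5,"yaw":0},
    {"x":-1.1,"y":3.9,"z":-1,"yaw":0},
    {"x":-1.1,"y":3.9,"z":-0.5,"yaw":0},
    {"x":-1.1,"y":3.9,"z":0,"yaw":0},
    {"x":-1.1,"y":3.9,"z":0,"yaw":0},
    {"x":-1.1,"y":3.9,"z":0,"yaw":0},
    {"x":-1.1,"y":3.9,"z":0,"yaw":0},
    {"x":-1.1,"y":3.9,"z":0,"yaw":0},
    {"x":-1.1,"y":3.9,"z":0,"yaw":0}
  ],
  "grip": 4
}}

```text
t: 12.52
eef_pos: [0.5589, -0.1712, 0.1497]
orientation: [0.005, 0.99, 0.141, -0.014]
ft_force: [0.9, 0.3, -0.1]
gripper_width: 0.427
```

```bash
python3 -c "
from h import *
goto(.5404,-.2489,.15,.125)
"
```

```text
t 12.52 pos [ 0.5589 -0.1712  0.1497] head 0.2827 tiltz [-0.0263 -0.0141 -0.9996] | delta cm [-3.94  6.95  0.13] yaw 0.158 F [ 0.9  0.3 -0.1] w 4.01
```

Request:
{"fn": "drive_tool", "kwargs": {
  "motion": [
    {"x":-2,"y":3.0,"z":0,"yaw":0},
    {"x":-1.7,"y":2.2,"z":0,"yaw":0},
    {"x":0,"y":0,"z":0,"yaw":0.08},
    {"x":0,"y":0,"z":0,"yaw":0.075},
    {"x":0,"y":0,"z":0,"yaw":0}
  ]
}}

```text
t: 12.93
eef_pos: [0.5403, -0.2493, 0.1469]
orientation: [0.009, 0.998, 0.055, -0.013]
ft_force: [-0.2, 0.7, 0.1]
gripper_width: 0.427
```

```bash
cat >> h.py <<'E'
def look(f,u0,u1,r0,r1):
    m,p,d=snap('wrist',f);t,pp,Rm,o=pose();g=cv2.cvtColor(p,cv2.COLOR_RGB2HSV);k=((g[...,2]>150)&(g[...,1]<50));L=[]
    for r in range(r0,r1,5):
        xs=np.nonzero(k[r,u0:u1])[0]+u0
        if len(xs): L.append([(xs.min()+xs.max())/2,r,len(xs)])
    L=np.array(L);print(L[:,2]);return m,pp,Rm,L
E
python3 -c "
from h import *
goto(.5404,-.2489,.15,.125)
snap('wrist','k1')
goto(.5404,-.2489,.15,.125)
"
```

```text
t 12.93 pos [ 0.5403 -0.2493  0.1469] head 0.1090 tiltz [-0.0258 -0.0187 -0.9995] | delta cm [ 0.01 -0.04 -0.31] yaw -0.016 F [-0.2  0.7  0.1] w 4.01
t 12.98 pos [ 0.5403 -0.249   0.1467] head 0.1120 tiltz [-0.0261 -0.0186 -0.9995] | delta cm [-0.   -0.   -0.33] yaw -0.013 F [ 0.1 -0.9 -0.7] w 3.97
```

View pics/k1.png

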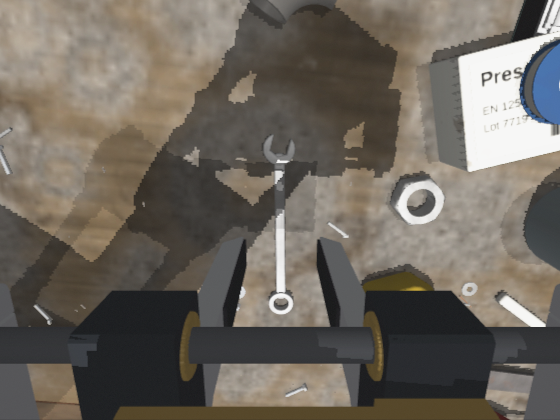

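The wrist view shows spanner_small with its jaw at (278,148), shank at column 280 and ring at (282,302). The tape measure sits at (400,285), clear of the fingers.

```bash
python3 -c "
from h import *
m,pp,Rm,L=look('k2',268,295,205,288)
P=ray(m,L[:,:2],.007);T=(P-pp);h=np.arctan2(Rm[1,0],Rm[0,0]);a=np.array([np.cos(h),np.sin(h)]);b=np.array([a[1],-a[0]])
x=T[:,:2]@a;y=T[:,:2]@b;f=np.polyfit(x,y,1);print('lat = ',f,np.round((y-np.polyval(f,x))*1e3,1))
E=ray(m,[[268,133],[282,313]],.006)[:,:2]-pp[:2];print('ends fwd',E@a)
goto(.5404,-.2489,.021,.125)
"
```

```text
[ 3.  5.  9.  9. 11. 18. 25. 25. 16. 12. 15. 14. 17. 10. 11. 13.]
lat =  [-0.03083005  0.00093393] [ 3.2  2.1  0.1 -0.  -1.6 -1.8 -0.  -0.7 -4.7  2.3 -0.7 -5.2  2.3 -1.2
  3.   2.9]
ends fwd [ 0.05612703 -0.12388525]
t 13.03 pos [ 0.5403 -0.2481  0.1469] head 0.1136 tiltz [-0.0261 -0.0182 -0.9995] | delta cm [ 0.35 -0.11 12.59] yaw -0.011 F [ 0.2 -0.4  0. ] w 4.0
```

```bash
python3 -c "
from h import *
m=bot.camera_model('wrist');t,pp,Rm,o=pose();p=cv2.imread('pics/k2.png');g=cv2.cvtColor(p,cv2.COLOR_BGR2GRAY)
h=np.arctan2(Rm[1,0],Rm[0,0]);a=np.array([np.cos(h),np.sin(h)]);b=np.array([a[1],-a[0]])
L=[]
for r in range(205,288,6):
    xs=np.nonzero(g[r,268:295]>215)[0]+268
    if len(xs): L.append([(xs.min()+xs.max())/2,r,len(xs)])
L=np.array(L);print(L.tolist())
T=ray(m,L[:,:2],.007)-pp;print(np.c_[T[:,:2]@a,T[:,:2]@b].round(4).tolist())
"
```

```text
[[279.0, 217.0, 3.0], [278.5, 223.0, 2.0], [280.0, 229.0, 7.0], [280.0, 235.0, 7.0], [280.0, 241.0, 7.0], [280.0, 247.0, 7.0], [280.0, 253.0, 7.0], [280.0, 259.0, 7.0], [280.0, 265.0, 7.0], [280.0, 271.0, 7.0], [280.5, 277.0, 8.0], [280.5, 283.0, 8.0]]
[[-0.0202, -0.0001], [-0.0261, -0.0005], [-0.0321, 0.0009], [-0.0381, 0.0009], [-0.0443, 0.0009], [-0.0504, 0.0009], [-0.0567, 0.0009], [-0.063, 0.0009], [-0.0694, 0.0009], [-0.0758, 0.0009], [-0.0824, 0.0013], [-0.089, 0.0013]]
```

Request:
{"fn": "drive_tool", "kwargs": {
  "motion": [
    {"x":0,"y":-0.1,"z":2.5,"yaw":0},
    {"x":0,"y":0,"z":3,"yaw":0},
    {"x":0,"y":0,"z":3,"yaw":0},
    {"x":0,"y":0,"z":2,"yaw":0},
    {"x":0,"y":0,"z":0.5,"yaw":0}
  ]
}}

```text
t: 13.45
eef_pos: [0.5435, -0.2484, 0.036]
orientation: [0.011, 0.998, 0.064, -0.009]
ft_force: [-0.1, 0.4, 0.2]
gripper_width: 0.429
```

```bash
python3 -c "
from h import *
goto(.5400,-.2489,.020,.114)
"
```

```text
t 13.45 pos [ 0.5435 -0.2484  0.036 ] head 0.1270 tiltz [-0.0166 -0.0222 -0.9996] | delta cm [-0.32 -0.03  1.6 ] yaw 0.013 F [-0.1  0.4  0.2] w 4.04
```

Request:
{"fn": "drive_tool", "kwargs": {
  "motion": [
    {"x":-0.3,"y":0,"z":0.8,"yaw":0.01},
    {"x":0,"y":0,"z":0.6,"yaw":0}
  ],
  "grip": 2.5
}}

```text
t: 13.62
eef_pos: [0.5408, -0.248, 0.0209]
orientation: [0.01, 0.998, 0.06, -0.009]
ft_force: [-0.4, 1.2, -0.3]
gripper_width: 0.316
```

```bash
python3 -c "
from h import *
goto(.5400,-.2489,.020,.12)
"
```

```text
t 13.62 pos [ 0.5408 -0.248   0.0209] head 0.1200 tiltz [-0.0173 -0.0216 -0.9996] | delta cm [-0.09  0.08  0.09] yaw -0.0 F [-0.4  1.2 -0.3] w 2.97
```

Request:
{"fn": "drive_tool", "kwargs": {
  "motion": [
    {"x":0,"y":0.05,"z":0.05,"yaw":0},
    {"x":0,"y":0,"z":0.05,"yaw":0},
    {"x":0,"y":0,"z":0.05,"yaw":0},
    {"x":0,"y":0,"z":0.05,"yaw":0},
    {"x":0,"y":0,"z":0.05,"yaw":0}
  ],
  "grip": 0.2,
  "grip_force": 4
}}

```text
t: 14.03
eef_pos: [0.5429, -0.249, 0.0207]
orientation: [0.012, 0.998, 0.061, -0.007]
ft_force: [-0.2, -0.1, -1.2]
gripper_width: 0.101
```

```bash
python3 -c "
from h import *
goto(.5400,-.2489,.020,.12)
"
```

```text
t 14.03 pos [ 0.5429 -0.249   0.0207] head 0.1220 tiltz [-0.013  -0.024  -0.9996] | delta cm [-0.29 -0.05  0.08] yaw 0.002 F [-0.2 -0.1 -1.2] w 0.95
```

Request:
{"fn": "drive_tool", "kwargs": {
  "motion": [
    {"x":0,"y":0,"z":-0.55,"yaw":0},
    {"x":0,"y":0,"z":-0.55,"yaw":0},
    {"x":0,"y":0,"z":-0.55,"yaw":0},
    {"x":0,"y":0,"z":-0.4,"yaw":0}
  ]
}}

```text
t: 14.37
eef_pos: [0.5433, -0.2487, 0.0436]
orientation: [0.012, 0.998, 0.061, -0.007]
ft_force: [-0.3, -0.1, -0.5]
gripper_width: 0.097
```

```bash
python3 -c "
from h import *
tilt('l1')
"
```

```text
t 14.37 pos [ 0.5433 -0.2487  0.0436] head 0.1218 tiltz [-0.0122 -0.0243 -0.9996] | delta cm [-50.84 -31.4    4.42] yaw 0.122 F [-0.3 -0.1 -0.5] w 0.91
n 665 slope deg 11.100963422543192 top z at TCP 0.028998396327601234 rms 0.0008992599282484544 jaw smax 0.053178773047273
```

View pics/l1.png

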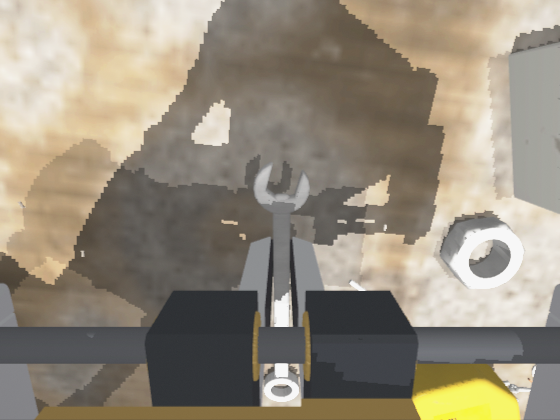

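The wrist view shows the jaw at (282,185) centred, with a tilt of 11.1° and the ring resting on the bench. I'll ease down slightly, tighten the grip and lift.

Request:
{"fn": "drive_tool", "kwargs": {
  "motion": [
    {"x":0,"y":0,"z":0.25,"yaw":0},
    {"x":0,"y":0,"z":0.05,"yaw":0}
  ]
}}

```text
t: 14.58
eef_pos: [0.5445, -0.2493, 0.0426]
orientation: [0.013, 0.998, 0.061, -0.005]
ft_force: [-0.5, -0.4, -1.5]
gripper_width: 0.1
```

Request:
{"fn": "drive_tool", "kwargs": {
  "motion": [
    {"x":0,"y":0,"z":0.02,"yaw":0},
    {"x":0,"y":0,"z":0.02,"yaw":0},
    {"x":0,"y":0,"z":-1.5,"yaw":0},
    {"x":0,"y":0,"z":-3,"yaw":0},
    {"x":0,"y":0,"z":-3.5,"yaw":0},
    {"x":0,"y":-1,"z":-3,"yaw":0},
    {"x":0,"y":-3,"z":0,"yaw":0},
    {"x":0,"y":-3.9,"z":0,"yaw":0},
    {"x":0,"y":-3.9,"z":0,"yaw":0},
    {"x":0,"y":-3.9,"z":0,"yaw":0}
  ],
  "grip_force": 35
}}

```text
t: 15.42
eef_pos: [0.5278, -0.0939, 0.1498]
orientation: [0.013, 0.998, 0.055, -0.006]
ft_force: [0.4, -0.4, -0.6]
gripper_width: 0.091
```

```bash
python3 -c "
from h import *
tilt('l2')
w=t2w([[.0482,.0455]],.10)[0];goto(*w,.268)
"
```

```text
t 15.42 pos [ 0.5278 -0.0939  0.1498] head 0.1103 tiltz [-0.0099 -0.0272 -0.9996] | delta cm [-51.23 -15.55  15.24] yaw 0.11 F [ 0.4 -0.4 -0.6] w 0.86
n 666 slope deg 11.560223368485406 top z at TCP 0.1351428246388295 rms 0.0008955268623031286 jaw smax 0.05311248363988067
t 15.47 pos [ 0.5254 -0.0859  0.1494] head 0.1135 tiltz [-0.0131 -0.0192 -0.9997] | delta cm [  8.17 -26.59   4.34] yaw -0.154 F [-2.4  4.4 -2.3] w 0.85
```

Request:
{"fn": "drive_tool", "kwargs": {
  "motion": [
    {"x":1.2,"y":-3.9,"z":0,"yaw":0},
    {"x":1.2,"y":-3.9,"z":0,"yaw":0},
    {"x":1.2,"y":-3.9,"z":0,"yaw":0},
    {"x":1.2,"y":-3.9,"z":0,"yaw":0},
    {"x":1.2,"y":-3.9,"z":0,"yaw":0},
    {"x":1.2,"y":-3,"z":0,"yaw":0},
    {"x":0,"y":0,"z":0,"yaw":-0.08},
    {"x":0,"y":0,"z":0,"yaw":-0.075},
    {"x":0,"y":0,"z":0,"yaw":0}
  ]
}}

```text
t: 16.22
eef_pos: [0.5697, 0.1522, 0.1405]
orientation: [0.009, 0.99, 0.14, -0.009]
ft_force: [-0.2, -0.3, -1.2]
gripper_width: 0.094
```

```bash
python3 -c "
from h import *
w=t2w([[.0482,.0455]],.068)[0];goto(*w,.268)
"
```

```text
t 16.22 pos [0.5697 0.1522 0.1405] head 0.2817 tiltz [-0.016  -0.0198 -0.9997] | delta cm [ 1.69 -3.26  7.17] yaw 0.014 F [-0.2 -0.3 -1.2] w 0.89
```

Request:
{"fn": "drive_tool", "kwargs": {
  "motion": [
    {"x":1,"y":-2,"z":0,"yaw":0.014},
    {"x":0.7,"y":-1.2,"z":1.5,"yaw":0},
    {"x":0,"y":0,"z":2.5,"yaw":0},
    {"x":0,"y":0,"z":2.0,"yaw":0},
    {"x":0,"y":0,"z":0.5,"yaw":0},
    {"x":0,"y":0,"z":0,"yaw":0}
  ]
}}

```text
t: 16.72
eef_pos: [0.5777, 0.1854, 0.0721]
orientation: [0.01, 0.992, 0.127, -0.009]
ft_force: [-0.3, 0.0, -0.6]
gripper_width: 0.09
```

```bash
python3 -c "
from h import *
w=t2w([[.0482,.0455]],.066)[0];goto(*w,.268)
m,p,d=snap('wrist','n1');goto(*w,.268)
p=p[120:280,225:345,::-1];p=cv2.resize(p,None,fx=5,fy=3.7,interpolation=cv2.INTER_CUBIC)
cv2.imwrite('pics/n1b.png',np.clip((p/255.)**.45*255,0,255).astype(np.uint8))
"
```

```text
t 16.72 pos [0.5777 0.1854 0.0721] head 0.2547 tiltz [-0.0149 -0.0211 -0.9997] | delta cm [-0.14 -0.19  0.61] yaw -0.013 F [-0.3  0.  -0.6] w 0.84
t 16.77 pos [0.5778 0.1853 0.0725] head 0.2548 tiltz [-0.0147 -0.0211 -0.9997] | delta cm [-0.15 -0.21  0.65] yaw -0.013 F [-0.9 -0.5 -0.8] w 0.89
```

View pics/n1b.png

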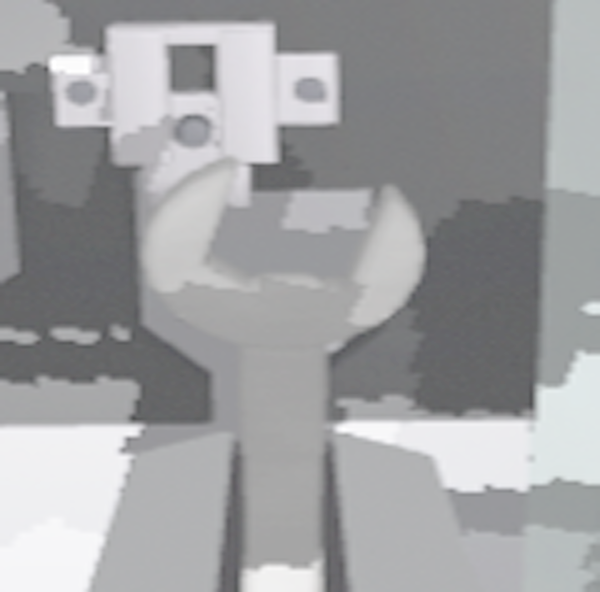

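```bash
python3 -c "
from h import *
m=bot.camera_model('wrist');t,pp,Rm,o=pose()
P=ray(m,[[253.6,185],[253.6,205],[267.4,222],[267.4,232]],.005);print('left edges',w2t(P)*1e3)
q=proj(m,pp+Rm@np.array([.03,0,.012]));print('expected spanner px',q,'seen', 225+285/5., 'tcp',w2t(pp)*1e3)
print(w2t(Rm[:,2]+np.r_[TC,0]))
"
```

```text
left edges [[32.77889874 75.54906228]
 [32.23133199 61.34172751]
 [41.46073205 48.66287242]
 [41.25738231 41.14433106]]
expected spanner px [[281.53037898 205.51312121]] seen 282.0 tcp [[50.17186729 47.0720433 ]]
[[ 0.01639893 -0.01983634]]
```

Request:
{"fn": "drive_tool", "kwargs": {
  "motion": [
    {"x":-0.1,"y":-0.25,"z":0,"yaw":-0.011},
    {"x":0,"y":0,"z":0.3,"yaw":0},
    {"x":0,"y":0,"z":0,"yaw":0}
  ]
}}

```text
t: 17.02
eef_pos: [0.5778, 0.1867, 0.0719]
orientation: [0.009, 0.991, 0.132, -0.007]
ft_force: [0.8, 1.1, -1.4]
gripper_width: 0.095
```

```bash
python3 -c "
from h import *
w=t2w([[.0476,.0455]],.055)[0];goto(*w,.266)
"
```

```text
t 17.02 pos [0.5778 0.1867 0.0719] head 0.2640 tiltz [-0.0109 -0.0205 -0.9997] | delta cm [-0.17 -0.15  1.69] yaw -0.002 F [ 0.8  1.1 -1.4] w 0.89
```

Request:
{"fn": "drive_tool", "kwargs": {
  "motion": [
    {"x":-0.1,"y":-0.1,"z":0.5,"yaw":-0.002},
    {"x":-0.1,"y":-0.04,"z":0.5,"yaw":0},
    {"x":-0.05,"y":0,"z":0.3,"yaw":0}
  ]
}}

```text
t: 17.27
eef_pos: [0.5767, 0.1873, 0.0609]
orientation: [0.009, 0.991, 0.132, -0.004]
ft_force: [-0.3, -0.0, -0.3]
gripper_width: 0.092
```

```bash
python3 -c "
from h import *
w=t2w([[.0477,.0455]],.053)[0];goto(*w,.266)
"
```

```text
t 17.27 pos [0.5767 0.1873 0.0609] head 0.2655 tiltz [-0.005  -0.0193 -0.9998] | delta cm [-0.1  -0.03  0.79] yaw -0.001 F [-0.3 -0.  -0.3] w 0.86
```

Request:
{"fn": "drive_tool", "kwargs": {
  "motion": [
    {"x":-0.1,"y":-0.02,"z":0.35,"yaw":0},
    {"x":-0.05,"y":0,"z":0.3,"yaw":0}
  ]
}}

```text
t: 17.43
eef_pos: [0.575, 0.187, 0.054]
orientation: [0.009, 0.991, 0.132, -0.004]
ft_force: [0.3, 0.2, -0.7]
gripper_width: 0.091
```

```bash
python3 -c "
from h import *
w=t2w([[.0477,.0455]],.050)[0];goto(*w,.266)
"
```

```text
t 17.43 pos [0.575 0.187 0.054] head 0.2655 tiltz [-0.0047 -0.0192 -0.9998] | delta cm [ 0.07 -0.01  0.39] yaw -0.001 F [ 0.3  0.2 -0.7] w 0.86
```

Request:
{"fn": "drive_tool", "kwargs": {
  "motion": [
    {"x":0,"y":0,"z":0.15,"yaw":0},
    {"x":0.05,"y":0,"z":0.15,"yaw":0}
  ]
}}

```text
t: 17.6
eef_pos: [0.5747, 0.187, 0.05]
orientation: [0.009, 0.991, 0.132, -0.004]
ft_force: [0.3, 0.1, -1.8]
gripper_width: 0.088
```

Request:
{"fn": "drive_tool", "kwargs": {
  "motion": [
    {"x":0,"y":0,"z":0.13,"yaw":0},
    {"x":0.05,"y":0,"z":0.1,"yaw":0}
  ]
}}

```text
t: 17.77
eef_pos: [0.5751, 0.187, 0.0472]
orientation: [0.009, 0.991, 0.132, -0.005]
ft_force: [-0.7, -0.9, 0.5]
gripper_width: 0.095
```

```bash
python3 -c "
from h import *
w=t2w([[.0477,.0455]],.046)[0];goto(*w,.266);tilt('n2')
"
```

```text
t 17.77 pos [0.5751 0.187  0.0472] head 0.2655 tiltz [-0.0066 -0.0197 -0.9998] | delta cm [ 0.06 -0.01  0.12] yaw -0.0 F [-0.7 -0.9  0.5] w 0.89
t 17.77 pos [0.5751 0.187  0.0472] head 0.2655 tiltz [-0.0066 -0.0197 -0.9998] | delta cm [-60.34   2.86   5.46] yaw 0.266 F [-0.7 -0.9  0.5] w 0.89
n 675 slope deg 10.381637243830813 top z at TCP 0.032595095345353695 rms 0.0009464548168043977 jaw smax 0.05344853124162768
```

View pics/n2.png

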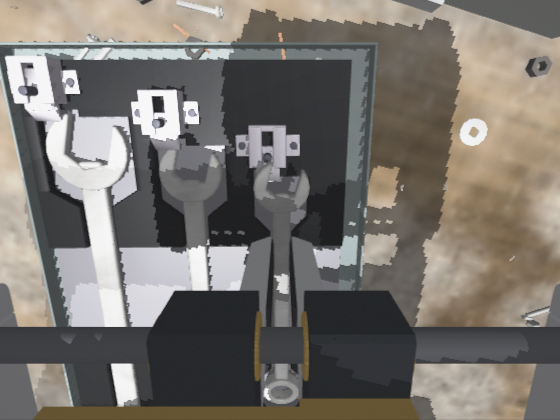

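The wrist view shows the ring at (281,390) in the right-hand pocket and the jaw at (281,190) clear of the catch. Contact came at the floor height I expected. I'll slide it back.

Request:
{"fn": "drive_tool", "kwargs": {
  "motion": [
    {"x":-0.3,"y":0,"z":0.02,"yaw":0},
    {"x":-0.3,"y":0,"z":0.02,"yaw":0},
    {"x":-0.3,"y":0,"z":0.02,"yaw":0}
  ]
}}

```text
t: 18.07
eef_pos: [0.5676, 0.1849, 0.0469]
orientation: [0.009, 0.991, 0.132, -0.003]
ft_force: [0.3, -0.4, 0.5]
gripper_width: 0.091
```

```bash
python3 -c "
from h import *
w=t2w([[.0477,.0305]],.0465)[0];goto(*w,.266)
"
```

```text
t 18.07 pos [0.5676 0.1849 0.0469] head 0.2655 tiltz [-0.0041 -0.0191 -0.9998] | delta cm [-0.66 -0.01  0.05] yaw -0.0 F [ 0.3 -0.4  0.5] w 0.86
```

Request:
{"fn": "drive_tool", "kwargs": {
  "motion": [
    {"x":-0.25,"y":0,"z":0.02,"yaw":0},
    {"x":-0.2,"y":0,"z":0.02,"yaw":0}
  ]
}}

```text
t: 18.23
eef_pos: [0.5627, 0.1835, 0.047]
orientation: [0.009, 0.991, 0.132, -0.003]
ft_force: [1.0, 0.2, 0.9]
gripper_width: 0.091
```

Request:
{"fn": "drive_tool", "kwargs": {
  "motion": [
    {"x":-0.15,"y":0,"z":0.02,"yaw":0},
    {"x":-0.15,"y":0,"z":0.02,"yaw":0}
  ]
}}

```text
t: 18.4
eef_pos: [0.5609, 0.183, 0.0473]
orientation: [0.009, 0.991, 0.132, -0.001]
ft_force: [2.9, 2.3, -0.4]
gripper_width: 0.091
```

```bash
python3 -c "
from h import *
w=t2w([[.0477,.0305]],.0465)[0];goto(*w,.266)
"
```

```text
t 18.40 pos [0.5609 0.183  0.0473] head 0.2655 tiltz [ 7.000e-04 -1.800e-02 -9.998e-01] | delta cm [ 0.03 -0.02  0.08] yaw -0.0 F [ 2.9  2.3 -0.4] w 0.86
```

Request:
{"fn": "drive_tool", "kwargs": {
  "motion": [
    {"x":0,"y":0,"z":0.05,"yaw":0},
    {"x":0,"y":0,"z":0.3,"yaw":0},
    {"x":0,"y":0,"z":0.3,"yaw":0},
    {"x":0,"y":0,"z":0.3,"yaw":0},
    {"x":0,"y":0,"z":0.2,"yaw":0}
  ],
  "grip_force": 4
}}

```text
t: 18.82
eef_pos: [0.5619, 0.183, 0.0356]
orientation: [0.009, 0.991, 0.132, 0.001]
ft_force: [1.8, 0.8, -0.6]
gripper_width: 0.098
```

```bash
python3 -c "
from h import *
w=t2w([[.0477,.0305]],.034)[0];goto(*w,.266);tilt('n3')
"
```

```text
t 18.82 pos [0.5619 0.183  0.0356] head 0.2654 tiltz [ 0.0035 -0.0173 -0.9998] | delta cm [-0.07 -0.04  0.16] yaw -0.001 F [ 1.8  0.8 -0.6] w 0.92
t 18.82 pos [0.5619 0.183  0.0356] head 0.2654 tiltz [ 0.0035 -0.0173 -0.9998] | delta cm [-59.02   2.85   3.68] yaw 0.265 F [ 1.8  0.8 -0.6] w 0.92
n 708 slope deg 5.168543890415491 top z at TCP 0.02072344307437142 rms 0.0009052284290470024 jaw smax 0.08303034028887099
```

View pics/n3.png

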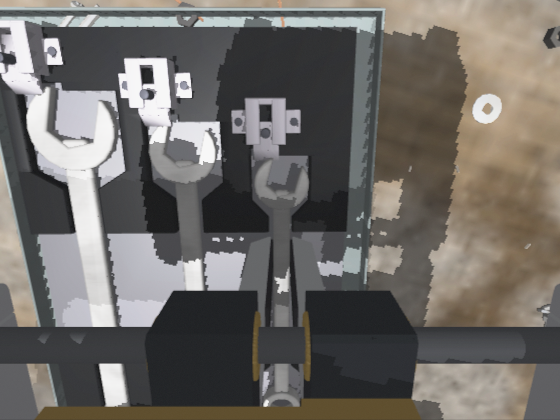

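The wrist view shows the jaw at (280,180) just in front of the nose at (268,150), inside the cut-out. I'll release it.

Request:
{"fn": "drive_tool", "kwargs": {
  "motion": [
    {"x":0,"y":0,"z":0.15,"yaw":0},
    {"x":0,"y":0,"z":0,"yaw":0}
  ]
}}

```text
t: 19.03
eef_pos: [0.562, 0.183, 0.0331]
orientation: [0.009, 0.991, 0.132, 0.0]
ft_force: [0.7, 0.4, -0.2]
gripper_width: 0.095
```

Request:
{"fn": "drive_tool", "kwargs": {
  "motion": [
    {"x":0,"y":0,"z":0,"yaw":0},
    {"x":0,"y":0,"z":0,"yaw":0},
    {"x":0,"y":0,"z":0,"yaw":0},
    {"x":0,"y":0,"z":-2,"yaw":0},
    {"x":0,"y":0,"z":-1.5,"yaw":0},
    {"x":0,"y":0,"z":-0.5,"yaw":0}
  ],
  "grip": 2.4
}}

```text
t: 19.53
eef_pos: [0.5566, 0.1824, 0.0713]
orientation: [0.009, 0.991, 0.132, -0.006]
ft_force: [0.4, -0.7, 0.4]
gripper_width: 0.258
```

```bash
python3 -c "
from h import *
w=t2w([[.0482,.0635]],.046)[0];goto(*w,.266)
m,p,d=snap('wrist','o1');P=pts(m,d);q=w2t(P.reshape(-1,3)).reshape(420,560,2)*1e3;z=P[...,2]*1e3
for y in (60,64,68,72,76,80): 
    k=(abs(q[...,1]-y)<1.5)&(abs(q[...,0]-48)<16)&(d>0); o=np.argsort(q[...,0][k]);print(y,[(int(a),round(float(b),1)) for a,b in zip(q[...,0][k][o][::5],z[k][o][::5])])
"
```

```text
t 19.53 pos [0.5566 0.1824 0.0713] head 0.2654 tiltz [-0.0103 -0.0205 -0.9997] | delta cm [3.8  0.03 2.47] yaw -0.001 F [ 0.4 -0.7  0.4] w 2.42
60 [(32, 170.6), (32, 172.4), (32, 163.4), (32, 169.8), (32, 172.5), (32, 164.9), (32, 156.9), (32, 171.0), (32, 170.2), (32, 158.7), (32, 169.4), (32, 169.3), (32, 162.7), (32, 166.9), (32, 157.4), (32, 164.1), (32, 166.0), (32, 155.8), (32, 161.6), (32, 172.0), (32, 153.0), (32, 156.5), (32, 171.1), (32, 164.6), (32, 161.2), (32, 160.3), (32, 161.7), (32, 166.3), (32, 155.7), (32, 160.4), (32, 155.5), (32, 153.4), (32, 157.3), (32, 153.6), (32, 10.5), (32, 167.2), (32, 161.1), (32, 157.2), (32, 164.4), (32, 156.4), (32, 166.3), (32, 160.3), (32, 162.2), (32, 164.3), (32, 166.1), (32, 161.6), (32, 165.3), (32, 159.3), (32, 162.7), (32, 164.7), (32, 165.2), (32, 165.3), (33, 165.4), (33, 160.9), (33, 161.6), (33, 163.4), (33, 160.8), (33, 5.1), (34, 5.3), (35, 4.8), (36, 5.6), (36, 4.6), (37, 5.3), (38, 5.6), (42, 19.1), (44, 18.2), (44, 19.6), (45, 19.5), (46, 19.9), (47, 20.6), (48, 20.3), (48, 19.4), (49, 18.2), (49, 18.9), (51, 20.9), (51
[... 5518 characters left out ...]
56, 5.8), (57, 19.5), (57, 5.9), (58, 20.6), (58, 20.0), (59, 19.8), (59, 20.0), (60, 19.6), (61, 21.6), (61, 19.4), (62, 4.4)]
80 [(32, 7.2), (32, 4.8), (33, 5.4), (33, 5.2), (35, 4.6), (35, 4.1), (36, 18.1), (37, 17.7), (37, 21.6), (37, 21.1), (38, 21.7), (38, 21.8), (39, 21.3), (40, 22.3), (40, 21.0), (41, 21.0), (42, 21.0), (42, 20.7), (43, 5.5), (44, 5.3), (45, 4.9), (45, 5.2), (46, 5.5), (47, 4.8), (48, 6.0), (49, 4.6), (49, 4.9), (50, 4.5), (51, 4.7), (51, 5.1), (52, 4.5), (53, 2.9), (53, 3.6), (54, 3.9), (55, 5.5), (56, 4.4), (56, 5.0), (57, 4.3), (58, 17.2), (58, 4.2), (58, 19.3), (58, 5.0), (59, 19.6), (59, 20.9), (60, 19.5), (60, 21.8), (61, 19.8), (62, 3.8), (63, 5.4), (63, 7.8)]
```

View pics/o1.png

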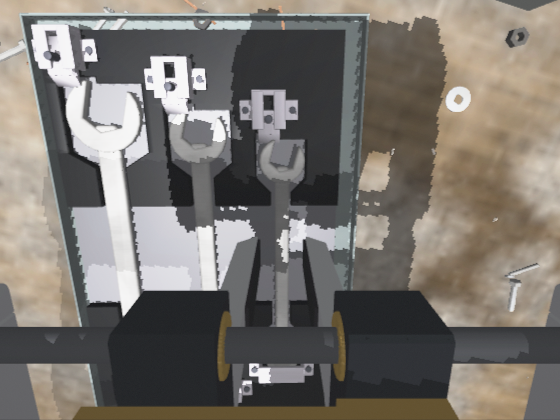

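Depth shows the jaw top about 20.5 mm high, so the jaw is resting on the catch bevel as expected. The ring end is under the strap at (282,372). I'll press now at y≈63 mm.

Request:
{"fn": "drive_tool", "kwargs": {
  "motion": [
    {"x":2.0,"y":0.03,"z":0,"yaw":0},
    {"x":1.8,"y":0,"z":0,"yaw":0},
    {"x":0,"y":0,"z":0.9,"yaw":0},
    {"x":0,"y":0,"z":0.9,"yaw":0},
    {"x":0,"y":0,"z":0,"yaw":0}
  ],
  "grip": 0,
  "grip_force": 20
}}

```text
t: 20.0
eef_pos: [0.5913, 0.1914, 0.0506]
orientation: [0.01, 0.991, 0.133, -0.008]
ft_force: [-0.4, -0.9, -0.0]
gripper_width: 0.003
```

```bash
python3 -c "
from h import *
w=t2w([[.0482,.0635]],.041)[0];goto(*w,.266)
"
```

```text
t 20.00 pos [0.5913 0.1914 0.0506] head 0.2657 tiltz [-0.0125 -0.0212 -0.9997] | delta cm [0.19 0.01 0.96] yaw -0.0 F [-0.4 -0.9 -0. ] w 0.03
```

Request:
{"fn": "drive_tool", "kwargs": {
  "motion": [
    {"x":0.2,"y":0,"z":0.5,"yaw":0},
    {"x":0.05,"y":0,"z":0.3,"yaw":0}
  ]
}}

```text
t: 20.17
eef_pos: [0.5907, 0.1912, 0.0403]
orientation: [0.01, 0.991, 0.133, -0.01]
ft_force: [0.7, 0.2, -0.2]
gripper_width: 0.004
```

Request:
{"fn": "drive_tool", "kwargs": {
  "motion": [
    {"x":0,"y":0,"z":0.2,"yaw":0}
  ]
}}

```text
t: 20.25
eef_pos: [0.5905, 0.1911, 0.0377]
orientation: [0.01, 0.991, 0.133, -0.01]
ft_force: [1.8, 0.8, 3.6]
gripper_width: 0.006
```

Request:
{"fn": "drive_tool", "kwargs": {
  "motion": [
    {"x":0,"y":0,"z":0.2,"yaw":0}
  ]
}}

```text
t: 20.33
eef_pos: [0.5903, 0.191, 0.0356]
orientation: [0.01, 0.991, 0.133, -0.01]
ft_force: [0.4, 0.4, -0.5]
gripper_width: 0.005
```

Request:
{"fn": "drive_tool", "kwargs": {
  "motion": [
    {"x":0,"y":0,"z":0.25,"yaw":0}
  ]
}}

```text
t: 20.42
eef_pos: [0.5898, 0.1908, 0.0329]
orientation: [0.01, 0.991, 0.133, -0.01]
ft_force: [-0.7, 0.1, -0.3]
gripper_width: 0.007
```

Request:
{"fn": "drive_tool", "kwargs": {
  "motion": [
    {"x":0.2,"y":0,"z":0.2,"yaw":0},
    {"x":0,"y":0,"z":0.15,"yaw":0}
  ]
}}

```text
t: 20.58
eef_pos: [0.5902, 0.191, 0.031]
orientation: [0.01, 0.991, 0.133, -0.012]
ft_force: [-3.3, 0.3, 15.8]
gripper_width: 0.006
```

Request:
{"fn": "drive_tool", "kwargs": {
  "motion": [
    {"x":0,"y":0,"z":-1,"yaw":0},
    {"x":0,"y":0,"z":-2.5,"yaw":0},
    {"x":-1.5,"y":-1,"z":-2.5,"yaw":0},
    {"x":-2,"y":-1.2,"z":-2,"yaw":0},
    {"x":0,"y":0,"z":-1,"yaw":0},
    {"x":0,"y":0,"z":0,"yaw":0}
  ]
}}

```text
t: 21.08
eef_pos: [0.5519, 0.2051, 0.1261]
orientation: [0.01, 0.991, 0.132, -0.012]
ft_force: [1.4, 0.7, 0.1]
gripper_width: 0.003
```

```bash
python3 -c "
from h import *
m,p,d=snap('wrist','q1');P=pts(m,d);q=w2t(P.reshape(-1,3)).reshape(420,560,2)*1e3;z=P[...,2]*1e3
lo=z<40
def h(x,y,r=2.0):
    k=lo&(d>0)&(abs(q[...,0]-x)<r)&(abs(q[...,1]-y)<r);return k.sum(),np.round(np.percentile(z[k],[10,50,90]),1) if k.sum() else None
for n,x,y in (('small base',48,62),('small L prong',38,72),('small R prong',59,72),('small shank',48,40),('mid L',-17,93),('mid R',10,90),('mid base',-3.5,74),('mid shank',-3.5,45),('ref shank',-62,45)): print(n,h(x,y))
c=p[:,:,::-1];cv2.imwrite('pics/q1b.png',np.clip((cv2.resize(c[60:250,120:420],None,fx=2.6,fy=2.6,interpolation=cv2.INTER_CUBIC)/255.).clip(0,1)**.6*255,0,255).astype(np.uint8))
m,p,d=snap('top','q2');cv2.imwrite('pics/q2b.png',cv2.resize(p[165:305,110:225,::-1],None,fx=4.2,fy=4.2,interpolation=cv2.INTER_CUBIC))
"
```

```text
small base (np.int64(25), array([10.8, 11.8, 12.5]))
small L prong (np.int64(25), array([11.1, 11.9, 12.4]))
small R prong (np.int64(26), array([10.8, 11.7, 12.4]))
small shank (np.int64(22), array([10.4, 11.3, 12. ]))
mid L (np.int64(27), array([10.5, 11.6, 12.8]))
mid R (np.int64(28), array([10.7, 12. , 12.9]))
mid base (np.int64(25), array([11.3, 11.9, 12.6]))
mid shank (np.int64(25), array([10.2, 11. , 11.8]))
ref shank (np.int64(20), array([10.3, 11. , 11.8]))
```

View pics/q1b.png

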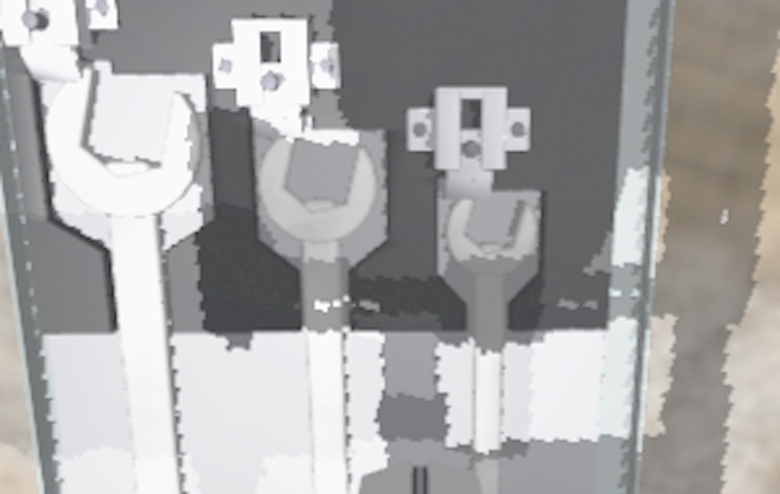

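View pics/q1.png

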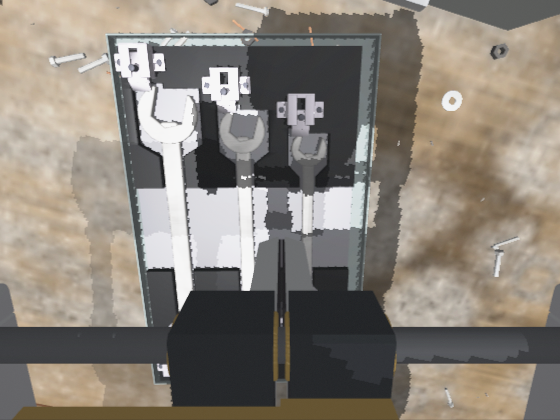

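Both jaw tops read about 11.9 mm, the same as home height. In the crop, the noses sit over the left prongs at (290,125) and (465,190). Next I'll move clear and check the ring ends.

Request:
{"fn": "drive_tool", "kwargs": {
  "motion": [
    {"x":-3.5,"y":0,"z":-1,"yaw":0},
    {"x":-3.5,"y":0,"z":-1,"yaw":0},
    {"x":-3.5,"y":0,"z":0,"yaw":0},
    {"x":-3.5,"y":0,"z":0,"yaw":0},
    {"x":-2,"y":0,"z":0,"yaw":0},
    {"x":0,"y":0,"z":0,"yaw":0}
  ]
}}

```text
t: 21.68
eef_pos: [0.393, 0.1593, 0.1394]
orientation: [0.012, 0.991, 0.13, -0.02]
ft_force: [0.7, -0.2, -0.1]
gripper_width: 0.004
```

```bash
python3 -c "
from h import *
goto(0,0,0,0)
m,p,d=snap('wrist','r1');P=pts(m,d);q=w2t(P.reshape(-1,3)).reshape(420,560,2)*1e3;z=P[...,2]*1e3
lo=z<40
def h(x,y,r=2.0):
    k=lo&(d>0)&(abs(q[...,0]-x)<r)&(abs(q[...,1]-y)<r);return k.sum(),np.round(np.percentile(z[k],[10,50,90]),1) if k.sum() else None
for n,x,y in (('mid ring front',-3.7,-84),('mid ring L',-16,-95),('mid ring R',9,-95),('small ring front',48,-73.5),('small ring L',38.5,-82),('small ring R',58,-82),('mid base',-3.5,74),('small base',48,62)): print(n,h(x,y))
c=p[60:300,150:430,::-1];cv2.imwrite('pics/r1b.png',cv2.resize(np.clip((c/255.)**.7*255,0,255).astype(np.uint8),None,fx=2.5,fy=2.5,interpolation=cv2.INTER_CUBIC))
m,p,d=snap('scene','r2');cv2.imwrite('pics/r2b.png',cv2.resize(p[200:380,60:290,::-1],None,fx=3.3,fy=3.3,interpolation=cv2.INTER_CUBIC))
"
```

```text
t 21.68 pos [0.393  0.1593 0.1394] head 0.2614 tiltz [-0.0373 -0.0286 -0.9989] | delta cm [-41.43   4.95  15.84] yaw 0.261 F [ 0.7 -0.2 -0.1] w 0.04
mid ring front (np.int64(23), array([12.3, 12.7, 13.7]))
mid ring L (np.int64(25), array([12.3, 13.1, 13.9]))
mid ring R (np.int64(24), array([12.3, 13.2, 13.9]))
small ring front (np.int64(21), array([10. , 11.7, 12.9]))
small ring L (np.int64(27), array([12.9, 13.5, 20.3]))
small ring R (np.int64(30), array([12.2, 13.2, 19.7]))
mid base (np.int64(0), None)
small base (np.int64(0), None)
```

View pics/r1b.png

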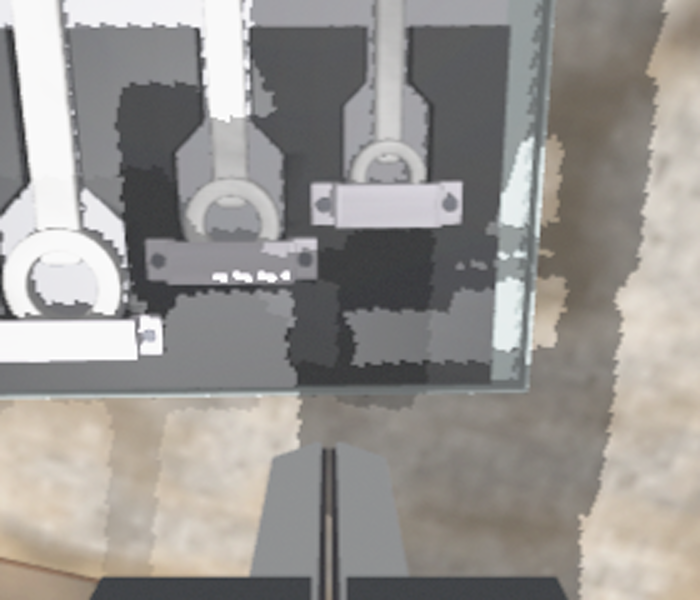

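View pics/r2b.png

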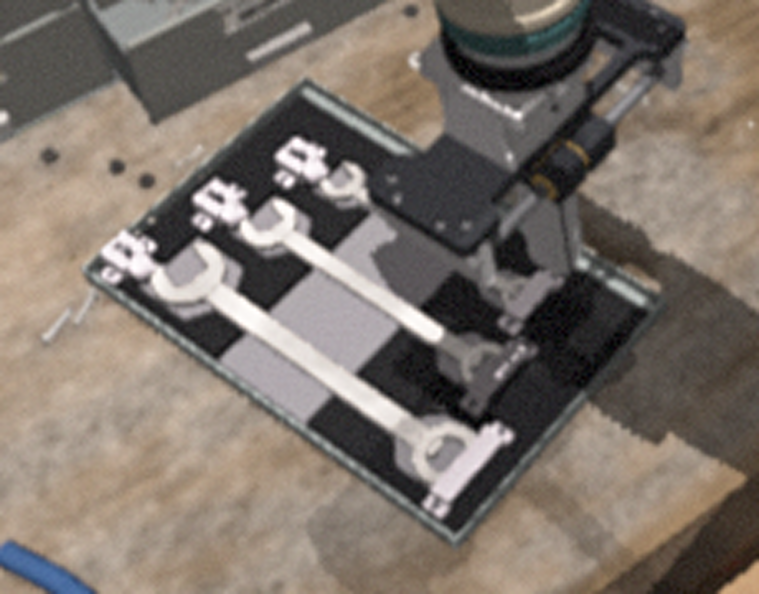

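The rings' tops are at 13.1 mm (floor + 8) and both are under their straps at (230,250) and (388,195). Before handing in I'll check that both noses are fully forward.

```bash
python3 -c "
from h import *
a=cv2.imread('pics/q1.png')[55:175,195:345];b=cv2.imread('pics/j1.png')[60:180,225:385]
f=lambda c:cv2.resize(np.clip((c/255.)**.5*255,0,255).astype(np.uint8),(395,590),interpolation=cv2.INTER_CUBIC)
cv2.imwrite('pics/s1.png',np.hstack([f(a),f(b)]))"
```

```text
(no output)
```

View pics/s1.png

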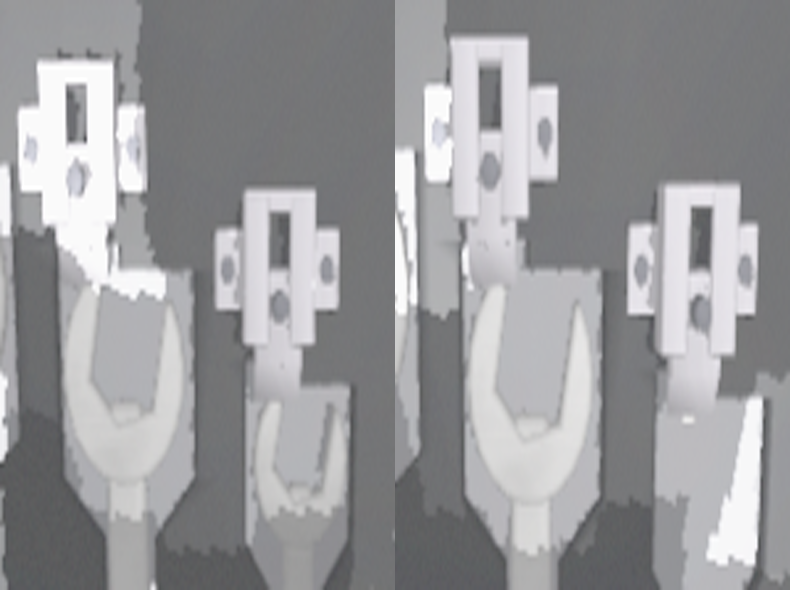

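In the left crop (now), the small nose reaches about 55 px past its cover at (277,345)–(277,400). That matches the empty catch on the right, about 60 px at 1.08 times the scale. Both studs sit fully forward, so both catches are closed, and I'll hand in.

```bash
python3 -c "
from h import *
goto(0,0,0,0)
print(bot.job_done())"
```

```text
t 21.78 pos [0.3976 0.1605 0.1399] head 0.2613 tiltz [-0.0323 -0.0273 -0.9991] | delta cm [-41.99   4.95  15.7 ] yaw 0.261 F [ 0.2 -0.2  1.2] w 0.07
the job is handed in; nothing more can be done
None
```

Both loose spanners are back in their own pockets, and I handed the job in at 21.8 s of the 72 s allowed; no verdict was reported.

**What I did:** I gripped each shank lightly toward the jaw end and lifted it so the ring end hung low. Then I tightened the grip and set the ring down ahead of its strap. I slid each spanner back until it met the end wall at about 3–4 N, lowered and released it, and pressed the jaw with the closed fingers.

**Last checks:**
- **Heights:** the jaw tops are at about 11.9 mm (floor + 7) and the ring tops at about 13.1 mm (floor + 8), so both spanners lie flat on their pocket floors.
- **Straps and catches:** both rings are under their straps. Both catch noses are fully forward; the small one reaches as far past its cover as it did when empty.
- **Forces:** the most I read was about 16 N, while pressing the small jaw. The gripper ended clear of everything, and no bystander was touched as far as I could see.

**Not fully confirmed:**
- **Middle spanner's snap:** I did not see it in the forces; the jaw was already down when I first felt contact. That the catch is over it rests on the pictures, where the left prong is cut off square by the nose.
- **Small readings that were off:** the middle spanner went in at about 6.9° of tilt, just under the 7° advised. One small-ring depth patch read 11.7 mm, probably because it caught the edge of the ring.

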